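Take a spot temperature on a brazed seam and put the thermometer away

ROBOT

A 7-joint arm with a two-finger parallel gripper is mounted at the origin on the work surface. World frame = base frame: x ahead of the robot, y to its left, z up, the work surface at z = 0. Lengths are in m, angles in rad, forces in N, time in s.
With the tool pointing down it reaches from about 0.4 to 0.85 m from the base axis. Payload 4.5 kg.
Tool frame: the origin (TCP) lies midway between the tips of the shut fingers; the grasp point (between the pads) lies 19 mm behind it; z points along the fingers, y is the direction in which the jaws open and shut (so a half turn about z gives the same grasp; the last joint's range is limited). The gripper opens to 88 mm and grips with 3 to 60 N. Pads are 18 mm wide; open, the fingers measure 123 mm over their backs; the gripper's body (75 mm by 187 mm) begins 45 mm behind the grasp point.
Start: joints at [-1.151, 0.689, -0.195, 1.565, 0.157, 0.902, -0.215], TCP at [0.235, 0.579, 0.239] pointing down, gripper open.
Joint ranges: [-3.01, 3.01], [-0.46, 2.08], [-1.47, 1.51], [0.13, 2.56], [-1, 4.14], [0.04, 2.09], [-2.66, 2.66]. Speed limits (rad/s): [2.57, 2.57, 3.14, 3.14, 3.14, 3.14, 3.14].

INTERFACE

Orientations are given as a unit quaternion [x, y, z, w].
In Python, from plant import r gives the robot as it stands. The module is installed in compiled form; this text tells all that it offers.
- The arm moves only by the tool carry_out, never from a script. Its argument "commands" is a list of rows, each a list of 6 numbers: the shift along the tool's x, y, z in m, then the turn, a rotation vector about the tool's x, y, z in degrees. In form: [[dx, dy, dz, wx, wy, wz], ...]. A call has 1 to 12 rows; each row is the pose to reach, as a shift and turn from the pose commanded when the call began, along the tool's axes at that moment; what a row does not reach only later rows make up. A row lasts 1/10 s, in which the tool goes at most 50 mm and 8.59 degrees, less where a joint would pass 70% of its speed; a pose out of reach is approached as far as the arm can. A call with a gripper value outside its range is refused whole. "fingers" is the closure in counts, from 0 (fully open) to 255 (shut), set as the call begins (left out, the last holds). The fingers move at their own pace and stop on an object; "grip_force" is the grip in N (left out, the last holds). Time passes only in rows, so rows that repeat a pose let the fingers close. It gives the time, the measured TCP pose, the force and the opening at its end, in the units of the state.
- r.get_state(): the state, without advancing time (a new reading comes with each control period).
- r.snapshot(name): name is "scene" or "top"; returns a dict with "img" (384x512x3 uint8, blue, green, red), "intrinsics" (3x3 intrinsics, pixels), "k1" (the pictures are not rectified: a ray, as slopes to the right and down, at radius r is drawn at 1 + k1 r^2 times it, then the intrinsics apply), "extrinsics" (4x4, takes a point from camera to world coordinates). Camera axes: x right, y down, z forward; pixel columns grow to the right and rows downward; lengths in m; the calibration is good to about 2 mm. A picture is of the moment at which its call begins. There is no depth.
- r.finish_job(): hands the job in, once; it reports no verdict.
Trained networks look in a picture, given as the dict that the camera call returned (one of the last four; its "shot" number tells which), for a name from the list of things; names that differ only in an ending like _2 or _b are one class to them, and where a whole thing is asked for, a point or a joint stands for the part that bears it (a point fixed in the world has none). Each returns a list of dicts, best first, with "p" (0 to 1); they miss things now and then, are a little off and sometimes report something else, mostly with a low value. They report only what shows in the picture. A call takes as long as a camera call. They do not tell look-alikes from the thing itself.
- r.spot_in(picture, label): "xyz" ([x, y, z] in m, in world coordinates, good to about 4 mm: the middle of the surface that is visible of it).
- r.spot_point(picture, label): "xyz" ([x, y, z] in m, in world coordinates, good to about 4 mm: a listed point, or the origin of a listed thing).
The state is a dict: "clock": time; "q": joint angles; "qd": joint speeds; "joint_torque": joint torques, N m; "tool_pos": TCP position; "eef_rot": TCP orientation; "contact_force": force on the tool from outside, world axes, zero at the start; "moment": the same for the moment, N m; "opening": opening from 0.0 (shut) to 1.0 (fully open).
Only numpy, scipy, OpenCV 4.12 (cv2) and the standard library are available. Lean on these libraries where they do the work, as an engineer would, in place of code of your own. Each camera call takes 0.05 s, during which the arm holds its last target.

TASK

Check the freshly brazed seam (the brass-coloured bead on one of the two steel rings) with the orange infrared thermometer, which reads continuously: aim its lens down at the bead at 45 degrees or steeper from about 100 mm away, and hold it steady there for two full seconds without touching the ring. Then lay the thermometer flat on its side in the wide empty bay of the open drawer, without dropping it, and gently push the drawer fully home until it seats at its catch. Leave the other things on the bench where they are.

Things in the scene. Friction and masses are not known exactly. Their poses are not given: they have to be found in the camera images.
- thermometer: Orange pistol-type infrared thermometer with black lens shroud and handle, loose, 0.22 kg, lying on its side: 34 mm thick, 141 x 118 mm from above. Origin: centre of its underside. x: beam direction; handle towards -y; z up. Barrel 40 mm wide, axis at y 38, z 17, from x -62 to the lens at 78 mm; handle ends at y -60. Trigger before the handle, x -8 to 0, y 0 to 20. Reads by itself, no pull needed.
- lens (a point): Centre of the thermometer's round front lens (shroud 33 mm across), on the barrel axis 78 mm ahead of the thermometer's origin. The beam leaves straight along x; axes are the thermometer's.
- grip (a point): Middle of the black handle, 17 mm above the underside, at x -31, y -22 mm of the thermometer. The handle is a bar 30 mm wide, 34 mm thick, free on both sides, raked 12 degrees: this point's x runs across the 30 mm width, y along the handle towards the barrel, z as the thermometer's. A gripper from above, closing along this x, holds it well.
- ring: Flat steel flange ring, loose, 0.28 kg, 130 mm outside, 96 mm inside, 6 mm thick, six small dark bolt holes, lying on the blue sheet; carries the brass-coloured seam on its +x side. Origin: centre of its underside. Not to be touched by robot or thermometer.
- seam (a point): The target: middle of the brass-coloured bead (18 mm by 13 mm, across the ring's flat band), on its top, 56.5 mm from the ring's centre along the ring's x and 7.5 mm above the ring's underside. z points up, square to the ring.
- spare_ring: Bystander: the same steel ring without any brass bead, loose, on the blue sheet. Origin: centre of its underside.
- sheet: Blue-painted steel sheet, 440 x 480 mm, 4 mm thick, fixed on the bench: its top is 4 mm above the work surface. The rings, tin, offcut and, at first, the thermometer lie on it. Origin: centre of its underside.
- cabinet_front (a point): Low blue steel drawer unit fixed on the bench, 360 mm wide (y), 326 mm deep behind its front plane, 90 mm high. This point is the middle of its front plane at bench height; the cabinet's x points into the cabinet, away from the robot, z up; the drawer runs out along -x.
- drawer (a joint): How far the drawer is out, m: 0 = home and seated, at the hard stop; 0.165 to 0.21 at the start; 0.24 at most. It drags with 1 to 2 N. 11 mm before home it meets a roller catch that takes about 6 N more to pass; from 4 mm on it is drawn home and held. Left short of the catch, it stays there.
- drawer_bay (a point): On the floor of the drawer's wide empty bay (right side as the robot sees it), 89 mm behind the drawer front's inner face, midway across; axes are the cabinet's; travels with the drawer. Bay 234 mm wide (y), 305 long; at first its front 165 to 210 mm is out of the cabinet. Rubber floor 19 mm above the bench; walls rise to 72, divider to 57, front to 82 mm. The narrow bay holds a fixed case.
- drawer_pull (a point): Middle of the front edge of the drawer's aluminium lip pull: a bar 300 mm wide (y), 10 mm high, standing 18 mm out from the drawer front at its top edge, 77 mm above the bench. Pushing it along the cabinet's +x shuts the drawer. Axes are the cabinet's.
- flux_tin: Bystander: green tin with steel lid, 61 mm across, 46 mm high, loose. Origin: centre of its underside.
- offcut: Bystander: sooty black steel offcut, 45 x 14 x 6 mm, loose, on the sheet. Origin: centre of its underside.
- wire_brush: Bystander: wooden wire brush, 240 mm long, 36 mm high, loose on the bench to the right of the sheet, bristles up. Origin: on its underside near the middle.
- hammer: Bystander: hammer with wooden handle, 260 mm long, loose, left of the cabinet. Origin: on its underside at mid-length.
- file: Bystander: flat file with red handle, 330 mm long, loose, beyond the sheet. Origin: on its underside near the middle.
- solder_spool: Bystander: spool of solder, 60 mm across, 36 mm high, loose, standing on the cabinet's top. Origin: centre of its underside.
Things that resemble listed ones, but are neither listed nor needed, are in the scene too. Of the things that look like the thermometer, the largest one is meant.

How it is judged:
By the outcome, as a careful person would: the job done as asked, in the order asked, and still so for the second after the job is handed in, with the robot touching nothing.
It also fails if it takes over 67 s, if anything falls off the work surface, if the arm or the gripper's body presses on something with over 40 N, if the wrist force passes 120 N, or if a joint passes its speed limit or range.

## Working session

There is one attempt and no reset: what is moved stays moved. The work goes in short steps, Python scripts to look and compute and a tool call to move; the robot and the scene stay as the last step left them, time stands still between calls to the robot, and variables do not carry over. Pictures are saved under pics/ and viewed, and the job is handed in when it is done.

Besides the shell and the picture viewer there is one more tool, called as name([rows], argument=value, ...), one row to a line, values as JSON. carry_out: Moves the arm, as the interface text tells. Its arguments: {"type":"object","properties":{"commands":{"type":"array","items":{"type":"array","items":{"type":"number"}}},"fingers":{"type":"number"},"grip_force":{"type":"number"}},"required":["commands"]}

```bash
mkdir -p pics
cat > h.py <<'E'
import numpy as np,cv2
from plant import r
from scipy.spatial.transform import Rotation as R
def pix2ray(s,u,v):
    K=s["intrinsics"];k=s["k1"]
    x=(u-K[0][2])/K[0][0];y=(v-K[1][2])/K[1][1]
    a,b=x,y
    for _ in range(30):
        f=1+k*(a*a+b*b);a=x/f;b=y/f
    T=np.array(s["extrinsics"]);d=T[:3,:3]@np.array([a,b,1]);return T[:3,3],d
def pt(s,u,v,z):
    o,d=pix2ray(s,u,v);return o+d*(z-o[2])/d[2]
def proj(s,p):
    T=np.array(s["extrinsics"]);c=T[:3,:3].T@(np.array(p)-T[:3,3]);x,y=c[0]/c[2],c[1]/c[2]
    f=1+s["k1"]*(x*x+y*y);K=s["intrinsics"];return K[0][0]*x*f+K[0][2],K[1][1]*y*f+K[1][2]
E
python3 - <<'E'
from h import *
np.set_printoptions(precision=4,suppress=True)
for n in ["scene","top"]:
    s=r.snapshot(n);cv2.imwrite(f"pics/{n}0.png",cv2.resize(s["img"],(800,600),interpolation=cv2.INTER_CUBIC))
    import pickle;pickle.dump(s,open(f"{n}0.pkl","wb"))
    print(n,np.array(s["extrinsics"]),s["k1"],np.array(s["intrinsics"]))
    for l in ["thermometer","lens","grip","ring","seam","spare_ring","cabinet_front","drawer_bay","drawer_pull","flux_tin","offcut","sheet"]:
        try:
            print(l,[(np.round(d["xyz"],4),round(d["p"],2),np.round(proj(s,d["xyz"]))) for d in r.spot_point(s,l)][:3])
        except Exception as e: print(l,e)
print(r.get_state())
E
```

```text
scene [[-0.6894  0.5589 -0.4609  1.3106]
 [ 0.7243  0.5184 -0.4547  0.7968]
 [-0.0152 -0.6472 -0.7622  1.3818]
 [ 0.      0.      0.      1.    ]] -0.08165497881691672 [[420.6123   0.     258.6456]
 [  0.     420.6123 190.6573]
 [  0.       0.       1.    ]]
thermometer [(array([ 0.5855, -0.1729,  0.003 ]), 0.9, array([217., 187.])), (array([ 0.2741,  0.2329, -0.0002]), 0.79, array([335., 196.])), (array([ 0.2204, -0.262 ,  0.0022]), 0.75, array([260., 136.]))]
lens [(array([ 0.6411, -0.2367,  0.0222]), 0.9, array([197., 184.])), (array([0.3008, 0.2904, 0.0136]), 0.75, array([343., 205.])), (array([ 0.1665, -0.29  ,  0.0119]), 0.66, array([263., 126.]))]
grip [(array([ 0.5579, -0.1459,  0.0227]), 0.86, array([225., 184.])), (array([0.2732, 0.2004, 0.0132]), 0.75, array([330., 190.])), (array([ 0.2476, -0.2511,  0.0146]), 0.59, array([258., 138.]))]
ring [(array([ 0.4512, -0.3663,  0.0054]), 0.74, array([210., 150.]))]
seam [(array([ 0.4822, -0.411 ,  0.0077]), 0.7, array([199., 148.]))]
spare_ring [(array([ 0.68  , -0.4176,  0.007 ]), 0.51, array([165., 170.]))]
cabinet_front [(array
[... 2324 characters left out ...]
)), (array([ 0.3967, -0.576 ,  0.0054]), 0.32, array([424., 215.])), (array([ 0.5613, -0.1442,  0.0218]), 0.19, array([303., 171.]))]
sheet [(array([ 0.5432, -0.2533,  0.0024]), 0.96, array([333., 176.]))]
{'clock': 1.3, 'q': array([-1.1512,  0.6891, -0.1946,  1.5653,  0.1573,  0.9025, -0.2151]), 'qd': array([-0.0024, -0.0004, -0.0001,  0.0006,  0.0022,  0.0005,  0.0016]), 'joint_torque': array([  0.0003, -52.7495,  -1.2671, -15.3744,  -0.0519,  -0.0006,
         0.    ]), 'tool_pos': array([0.2352, 0.5791, 0.2387]), 'eef_rot': array([0.1917, 0.9815, 0.    , 0.    ]), 'contact_force': array([ 0.0574, -0.4736,  0.1835]), 'moment': array([0.0257, 0.0292, 0.0055]), 'opening': 1.000065272889067}
```

View pics/scene0.png

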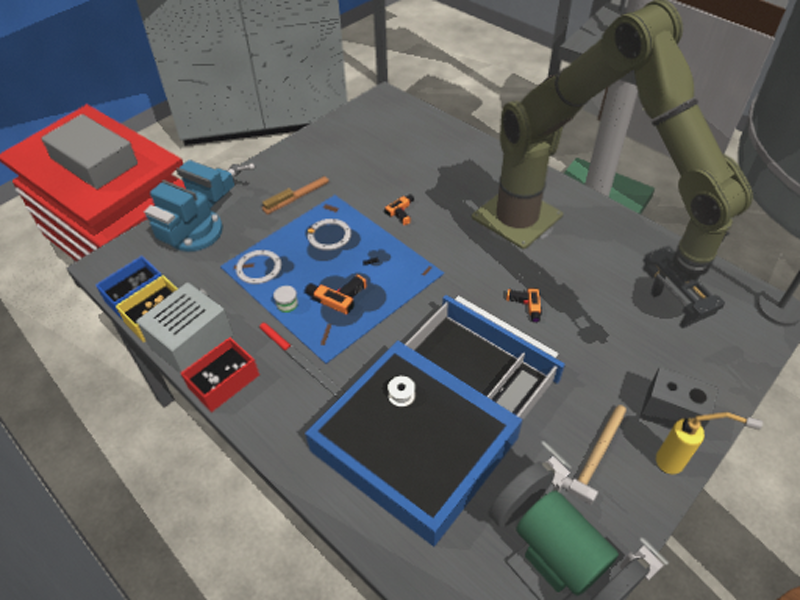

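View pics/top0.png

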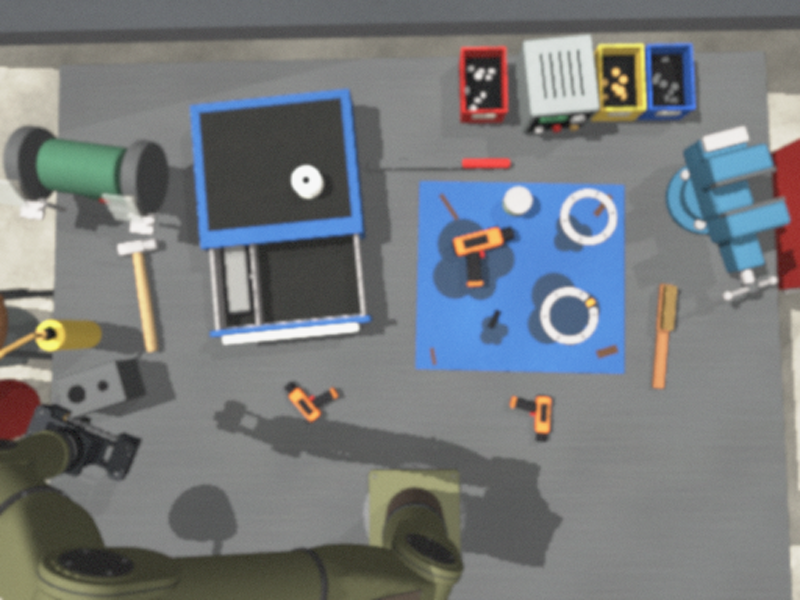

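Run:
```python
import pickle,cv2,numpy as np
a=pickle.load(open("top0.pkl","rb"))["img"];b=pickle.load(open("scene0.pkl","rb"))["img"]
c=cv2.resize(a[115:245,270:400],(400,400),interpolation=cv2.INTER_CUBIC)
d=cv2.resize(b[110:240,150:280],(400,400),interpolation=cv2.INTER_CUBIC)
e=cv2.resize(a[140:260,120:240],(400,400),interpolation=cv2.INTER_CUBIC)
cv2.imwrite("pics/c0.png",np.hstack([c,d]));
```

```text
(no output)
```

View pics/c0.png

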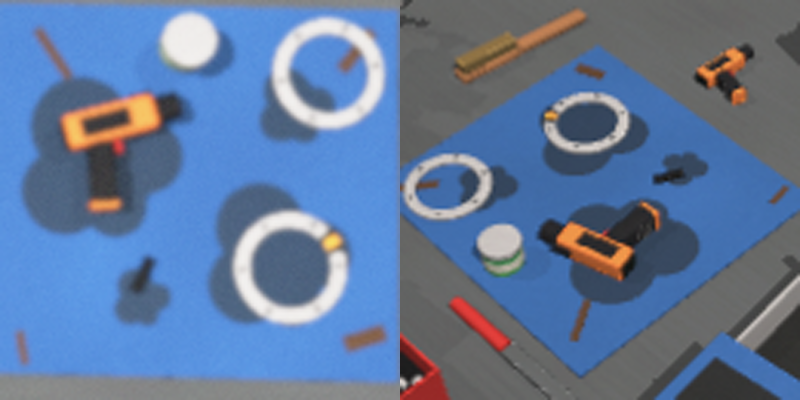

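Three things look like the thermometer: pixels (480,250), (305,400) and (540,410) in the 800-px top view. The one on the blue sheet at (480,250) is clearly the largest, and the enlarged crop confirms it, so that's the one meant. The brass bead is on the ring at (570,315), at about (592,303). I'll refine the seam and thermometer positions next and plan the first move.

```bash
cat >> h.py <<'E'
def down(phi): # jaw azimuth deg
    c,s=np.cos(np.radians(phi)),np.sin(np.radians(phi))
    return np.array([[-s,c,0],[c,s,0],[0,0,-1]]).T
def rel(p,Rm,st=None):
    st=st or r.get_state();R0=R.from_quat(st["eef_rot"]).as_matrix()
    d=R0.T@(np.array(p)-st["tool_pos"]);w=R.from_matrix(R0.T@Rm).as_rotvec(degrees=True)
    return np.round(d,4),np.round(w,2)
import json
def log():
    st=r.get_state();open("log.jsonl","a").write(json.dumps({k:np.array(st[k]).tolist() for k in ["q","tool_pos","eef_rot"]})+"\n");return st
E
python3 - <<'E'
from h import *
import pickle
np.set_printoptions(precision=4,suppress=True)
log()
rays=[]
for n in ["top","scene"]:
    s=pickle.load(open(n+"0.pkl","rb"));im=s["img"]
    hsv=cv2.cvtColor(im,cv2.COLOR_BGR2HSV)
    u0,v0=proj(s,[.4814,-.410,.0115])
    m=np.zeros(im.shape[:2],bool);m[int(v0)-9:int(v0)+10,int(u0)-9:int(u0)+10]=1
    y=(hsv[...,0]>12)&(hsv[...,0]<35)&(hsv[...,1]>80)&m
    vv,uu=np.nonzero(y);w=hsv[...,1][y].astype(float)
    u,v=np.average(uu,weights=w),np.average(vv,weights=w)
    print(n,y.sum(),(u0,v0),u,v,pt(s,u,v,.0105))
    # orange body centroid + pca
    o=((hsv[...,0]<16)&(hsv[...,1]>150)&(hsv[...,2]>120))
    u0,v0=proj(s,[.64,-.19,.03]);m[:]=0;m[int(v0)-25:int(v0)+25,int(u0)-25:int(u0)+25]=1
    print([ (np.round(d["xyz"],4),round(d["p"],2)) for d in []])
print(rel([.56,-.143,.2],down(91.3)))
E
```

```text
top 29 (np.float64(377.5883967633472), np.float64(192.2909659479362)) 377.39508152900294 193.23576583801122 [ 0.478  -0.4095  0.0105]
[]
scene 11 (np.float64(198.83373559986478), np.float64(147.70117677014355)) 198.59259259259258 147.130540376442 [ 0.479  -0.4147  0.0105]
[]
(array([-0.5727, -0.5468,  0.0387]), array([  0. ,   0. , -23.4]))
```

carry_out([
  [-0.35, -0.33, 0.0, 0, 0, -14],
  [-0.35, -0.33, 0.0, 0, 0, -14],
  [-0.35, -0.33, 0.0, 0, 0, -14],
  [-0.35, -0.33, 0.0, 0, 0, -14],
  [-0.35, -0.33, 0.0, 0, 0, -14],
  [-0.35, -0.33, 0.0, 0, 0, -14],
  [-0.35, -0.33, 0.0, 0, 0, -14],
  [-0.35, -0.33, 0.0, 0, 0, -14],
  [-0.35, -0.33, 0.0, 0, 0, -14],
  [-0.35, -0.33, 0.0, 0, 0, -14],
  [-0.35, -0.33, 0.0, 0, 0, -14],
  [-0.35, -0.33, 0.0, 0, 0, -14],
], fingers=0, grip_force=50)

```text
clock: 2.5
tool_pos: [0.4356, 0.1415, 0.2388]
eef_rot: [0.072, 0.997, 0.0, 0.0]
contact_force: [0.6, -0.4, -0.3]
opening: 1.0
```

Run:
```python
from h import *
st=log();print(st["clock"],st["q"],st["tool_pos"],st["eef_rot"]);print(rel([.56,-.143,.2],down(91.3)))
```

```text
2.5 [-0.1944291   0.48851371 -0.32890468  2.04573501  0.25429874  0.64473674
  0.73573149] [0.43556415 0.14149325 0.23884101] [7.15322638e-02 9.97438204e-01 3.59135799e-04 1.90033236e-04]
(array([-0.1637, -0.2639,  0.0387]), array([ 0.04,  0.02, -9.5 ]))
```

carry_out([
  [-0.165, -0.264, 0.035, 0, 0, -9.5],
  [-0.165, -0.264, 0.035, 0, 0, -9.5],
  [-0.165, -0.264, 0.035, 0, 0, -9.5],
  [-0.165, -0.264, 0.035, 0, 0, -9.5],
  [-0.165, -0.264, 0.035, 0, 0, -9.5],
  [-0.165, -0.264, 0.035, 0, 0, -9.5],
  [-0.165, -0.264, 0.035, 0, 0, -9.5],
  [-0.165, -0.264, 0.035, 0, 0, -9.5],
])

```text
clock: 3.3
tool_pos: [0.5621, -0.1435, 0.2031]
eef_rot: [-0.011, 1.0, 0.0, 0.0]
contact_force: [-0.1, 0.9, -0.3]
opening: 1.002
```

```bash
cat > kin.py <<'E'
import numpy as np,json
from scipy.optimize import least_squares
from scipy.spatial.transform import Rotation as R
def fk(q,p,sg):
    # p: d1,L1,L2,L3,o1,o7, a (elbow offset)
    ax=['z','y','z','y','z','y','z']
    off=[p[4],0,0,0,0,0,p[5]]
    T=np.eye(4)
    def tr(x,z):
        M=np.eye(4);M[0,3]=x;M[2,3]=z;return M
    links=[tr(0,p[0]),tr(0,0),tr(p[6],p[1]),tr(-p[6],0),tr(0,p[2]),tr(p[7],0),tr(0,p[3])]
    for i in range(7):
        # order: rotate joint i, then link
        M=np.eye(4);M[:3,:3]=R.from_euler(ax[i],sg[i]*q[i]+off[i]).as_matrix()
        T=T@M@links[i]
    return T
def res(p,sg,data):
    e=[]
    for d in data:
        T=fk(d["q"],p,sg);e+=list((T[:3,3]-d["tool_pos"])*5)
        e+=list((R.from_matrix(T[:3,:3]).inv()*R.from_quat(d["eef_rot"])).as_rotvec())
    return np.array(e)
E
python3 - <<'E'
from h import *
from kin import *
import itertools
st=log();print(st["clock"],st["q"],st["tool_pos"],st["eef_rot"])
data=[json.loads(l) for l in open("log.jsonl")]
best=[]
for s in itertools.product([1,-1],repeat=4):
    sg=[s[0],1,s[1],1,s[2],1,s[3]]
    for o7 in [0,1.57,3.14,-1.57]:
      for o1 in [0,1.57,3.14,-1.57]:
        f=least_squares(res,[.3,.4,.35,.25,o1,o7,0,0],args=(sg,data),max_nfev=60)
        best.append((f.cost,sg,f.x))
best.sort(key=lambda b:b[0])
for b in best[:4]: print(b[0],b[1],np.round(b[2],4))
E
```

```text
3.3 [ 0.39658059  0.69285793 -0.38797476  1.73608846  0.3496612   0.78144331
  1.43183469] [ 0.56206585 -0.14345431  0.20309325] [-1.12072152e-02  9.99937179e-01  1.84666866e-04  3.61398561e-05]
0.0006662794620549478 [-1, 1, -1, 1, -1, 1, -1] [-1.48039e+01  5.42900e-01  3.45100e-01 -1.48347e+01 -7.41000e-02
  1.49670e+00  1.87000e-02  1.39000e-02]
0.0006662794620572356 [-1, 1, -1, 1, -1, 1, -1] [-1.48039e+01  5.42900e-01  3.45100e-01 -1.48347e+01 -7.41000e-02
 -4.78650e+00  1.87000e-02  1.39000e-02]
0.0006662794620578579 [-1, 1, -1, 1, -1, 1, -1] [-1.48040e+01  5.42900e-01  3.45100e-01 -1.48347e+01 -7.41000e-02
  1.49670e+00  1.87000e-02  1.39000e-02]
0.000666279462058481 [-1, 1, -1, 1, -1, 1, -1] [-1.48040e+01  5.42900e-01  3.45100e-01 -1.48347e+01 -7.41000e-02
  1.49670e+00  1.87000e-02  1.39000e-02]
```

Run:
```python
from h import *
from kin import *
data=[json.loads(l) for l in open("log.jsonl")]
sg=[-1,1,-1,1,-1,1,-1]
f=least_squares(lambda p:np.r_[res(np.r_[p[:4],0,np.pi/2,p[4:6]],sg,data),(p[0]-.33)*.1],[.3,.4,.35,.25,0,0])
print(f.cost,np.round(f.x,4));print(np.round(f.fun[:-1].reshape(-1,6),4))
```

```text
0.008491256676901909 [0.3418 0.644  0.3884 0.3672 0.0625 0.1795]
[[-0.1134  0.0126  0.0084 -0.     -0.     -0.    ]
 [-0.0136  0.0017  0.0132  0.     -0.     -0.    ]
 [ 0.0245 -0.0495 -0.0216  0.     -0.     -0.    ]]
```

```bash
cat > kin2.py <<'E'
import numpy as np,json
from scipy.optimize import least_squares
from scipy.spatial.transform import Rotation as R
AX=['z','y','z','y','z','y','z'];SG=[-1,1,-1,1,-1,1,-1];OFF=[0]*6+[np.pi/2]
LO=np.array([-3.01,-.46,-1.47,.13,-1,.04,-2.66]);HI=np.array([3.01,2.08,1.51,2.56,4.14,2.09,2.66])
def rots(q):
    M=np.eye(3);o=[]
    for i in range(7):
        M=M@R.from_euler(AX[i],SG[i]*q[i]+OFF[i]).as_matrix();o.append(M)
    return o
P0=np.zeros(21);P0[2]=.33;P0[8]=.43;P0[14]=.37;P0[20]=.3
def fit():
    data=[json.loads(l) for l in open("log.jsonl")]
    A=np.vstack([np.hstack(rots(d["q"])) for d in data]);b=np.hstack([d["tool_pos"] for d in data])
    lam=1e-3
    x=P0+np.linalg.solve(A.T@A+lam*np.eye(21),A.T@(b-A@P0))
    return x,A@x-b
def fk(q,P):
    o=rots(q);return np.hstack(o)@P,o[-1]
def ik(p,Rm,P,q0,wp=20):
    def f(q):
        a,b=fk(q,P);return np.r_[(a-p)*wp,R.from_matrix(b.T@Rm).as_rotvec()*3,(q-q0)*.02]
    best=None
    f_=least_squares(f,np.clip(q0,LO+.02,HI-.02),bounds=(LO+.01,HI-.01))
    return f_
E
python3 - <<'E'
from h import *
from kin2 import *
np.set_printoptions(precision=3,suppress=True)
P,e=fit();print(P.reshape(7,3));print(np.abs(e).max())
seam=np.array([.4795,-.411,.0115])
q0=r.get_state()["q"]
rng=np.random.default_rng(0)
# thermometer frame in tool frame: grip x = tool y (or -): two grasp choices k=+1: tool y=+? 
for k in [1,-1]:
  for pitch in [55]:
    for az in range(-180,180,30):
      p_=np.radians(pitch);a=np.radians(az)
      xt=np.array([np.cos(p_)*np.cos(a),np.cos(p_)*np.sin(a),-np.sin(p_)])
      yt=np.array([-np.sin(a),np.cos(a),0]);zt=np.cross(xt,yt)
      RT=np.c_[xt,yt,zt]
      lens=seam-.1*xt
      org=lens-RT@[.078,.038,.017]
      gx=RT@[np.cos(.209),-np.sin(.209),0]
      ty=k*gx;tz=-zt;Rm=np.c_[np.cross(ty,tz),ty,tz]
      tcp=org+RT@[-.031,-.022,.004]
      best=None
      for t in range(6):
        qs=q0+rng.normal(0,.4 if t else 0,7)
        f=ik(tcp,Rm,P,np.clip(qs,LO+.02,HI-.02))
        if best is None or f.cost<best.cost: best=f
      print(k,pitch,az,tcp,round(best.cost,4),best.x)
E
```

```text
[[-0.007 -0.002  0.34 ]
 [-0.    -0.002  0.057]
 [ 0.006 -0.016  0.487]
 [ 0.005 -0.016 -0.007]
 [ 0.011 -0.01   0.363]
 [-0.013 -0.01  -0.01 ]
 [ 0.004 -0.001  0.29 ]]
0.0002183772644541171
1 55 -180 [ 0.61  -0.351  0.175] 0.0009 [ 1.407  1.331 -1.318  2.006  2.38   0.563  1.749]
1 55 -150 [ 0.563 -0.294  0.175] 0.0014 [ 1.236  1.002 -0.778  1.846 -0.99   0.357 -1.071]
1 55 -120 [ 0.493 -0.268  0.175] 0.0009 [ 0.836  0.919 -0.02   1.686 -0.99   1.181 -0.77 ]
1 55 -90 [ 0.419 -0.28   0.175] 0.0008 [ 0.872  0.973 -0.098  1.498 -0.542  1.46  -0.705]
1 55 -60 [ 0.362 -0.328  0.175] 0.0009 [ 0.637  1.064  0.264  1.318 -0.366  1.76  -0.246]
1 55 -30 [ 0.336 -0.398  0.175] 0.0005 [ 0.375  1.243  0.764  1.202 -0.295  1.804  0.398]
1 55 0 [ 0.349 -0.471  0.175] 0.0005 [0.474 1.123 0.296 1.21  0.304 1.608 0.391]
1 55 30 [ 0.396 -0.528  0.175] 0.0003 [0.28  1.157 0.541 1.306 0.385 1.221 0.728]
1 55 60 [ 0.466 -0.554  0.175] 0.0001 [0.421 1.017 0.103 1.494 1.076 1.053 0.544]
1 55 90 [ 0.539 -0.542  0.175] 0.0005 [0.373 0.966 0.152 1.694 1.589 0.717 0.39 ]
1 55 120 [ 0.597 -0.494  0.175] 0.0007 
[... 506 characters left out ...]
-1 55 -60 [ 0.362 -0.328  0.175] 0.0003 [ 1.281  1.27  -1.165  1.341  0.384  1.836  1.968]
-1 55 -30 [ 0.336 -0.398  0.175] 0.0007 [ 1.008  1.136 -0.701  1.235  0.482  1.953  2.65 ]
-1 55 0 [ 0.349 -0.471  0.175] 0.2581 [ 1.108  1.219 -1.118  1.39   1.075  2.08   2.65 ]
-1 55 30 [ 0.396 -0.528  0.175] 1.443 [ 1.019  1.196 -1.032  1.64   1.505  1.984  2.65 ]
-1 55 60 [ 0.466 -0.554  0.175] 0.5329 [0.004 1.26  1.004 1.847 1.81  0.05  2.65 ]
-1 55 90 [ 0.539 -0.542  0.175] 0.0016 [-0.079  1.366  1.148  1.626 -0.919  0.209 -0.716]
-1 55 120 [ 0.597 -0.494  0.175] 0.0014 [0.232 0.973 0.48  1.853 2.759 0.455 2.65 ]
-1 55 150 [ 0.623 -0.424  0.175] 0.0021 [0.477 0.891 0.2   1.935 3.393 0.662 2.65 ]
```

Run:
```python
from h import *
print(rel([.5595,-.144,.008],down(91.3)))
s=r.snapshot("scene");cv2.imwrite("pics/s1.png",cv2.resize(s["img"][100:250,130:330],(800,600),interpolation=cv2.INTER_CUBIC))
for l in ["lens","grip","seam"]: print(l,[(np.round(d["xyz"],4),round(d["p"],2)) for d in r.spot_point(s,l)])
```

```text
(array([ 0.0026, -0.0006,  0.1951]), array([ 0.02,  0.  , -0.02]))
lens [(array([ 0.642 , -0.2332,  0.0246]), 0.86), (array([ 0.1677, -0.2917,  0.0117]), 0.66), (array([0.302 , 0.2876, 0.0089]), 0.48)]
grip [(array([ 0.5566, -0.1457,  0.0234]), 0.95), (array([0.2693, 0.2006, 0.0116]), 0.64), (array([ 0.2448, -0.2512,  0.0169]), 0.46)]
seam [(array([ 0.4824, -0.4108,  0.0086]), 0.57), (array([ 0.5841, -0.1709,  0.0013]), 0.2), (array([ 0.6771, -0.4197,  0.005 ]), 0.19)]
```

View pics/s1.png

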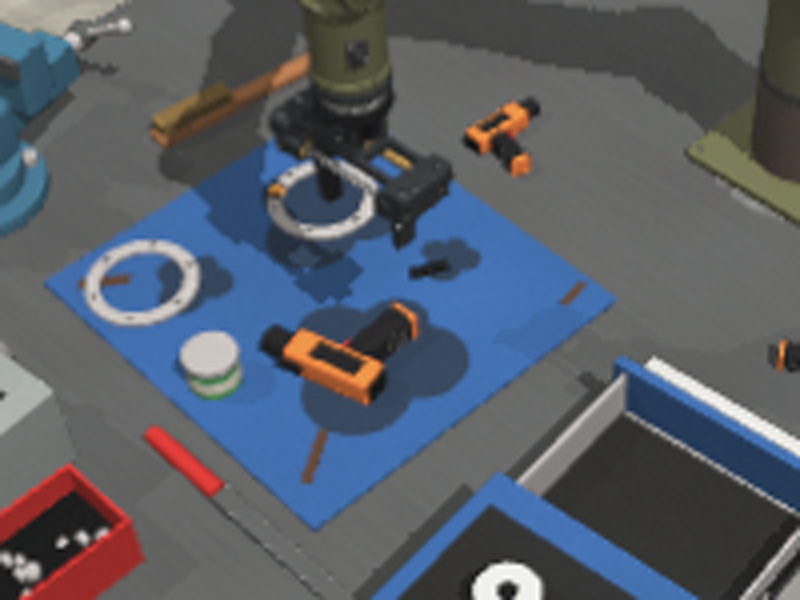

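The gripper hovers above the handle, which shows at (385,340) in the crop, and the path down is clear.

carry_out([
  [0.002, 0, 0.03, 0, 0, 0],
  [0.002, 0, 0.07, 0, 0, 0],
  [0.002, 0, 0.11, 0, 0, 0],
  [0.002, 0, 0.14, 0, 0, 0],
  [0.002, 0, 0.165, 0, 0, 0],
  [0.002, 0, 0.18, 0, 0, 0],
  [0.002, 0, 0.19, 0, 0, 0],
  [0.002, 0, 0.195, 0, 0, 0],
  [0.002, 0, 0.195, 0, 0, 0],
])

```text
clock: 4.4
tool_pos: [0.5597, -0.1426, 0.009]
eef_rot: [-0.012, 1.0, 0.0, 0.0]
contact_force: [-0.5, -0.3, 0.8]
opening: 1.002
```

carry_out([
  [0, 0, 0, 0, 0, 0],
  [0, 0, 0, 0, 0, 0],
  [0, 0, 0, 0, 0, 0],
  [0, 0, 0, 0, 0, 0],
  [0, 0, 0, 0, 0, 0],
  [0, 0, 0, 0, 0, 0],
  [0, 0, 0, 0, 0, 0],
  [0, 0, 0, 0, 0, 0],
  [0, 0, 0, 0, 0, 0],
  [0, 0, 0, 0, 0, 0],
], fingers=255, grip_force=50)

```text
clock: 5.4
tool_pos: [0.5594, -0.1431, 0.0087]
eef_rot: [-0.012, 1.0, -0.0, -0.0]
contact_force: [0.5, 0.3, -0.4]
opening: 0.335
```

Run:
```python
from h import *
st=log();print(st["clock"],st["q"],st["tool_pos"],st["eef_rot"],st["opening"]*88)
s=r.snapshot("scene");cv2.imwrite("pics/s2.png",cv2.resize(s["img"][100:250,130:330],(800,600),interpolation=cv2.INTER_CUBIC))
for l in ["lens","grip","seam"]: print(l,[(np.round(d["xyz"],4),round(d["p"],2)) for d in r.spot_point(s,l)])
```

```text
5.4 [ 0.29542083  0.9813748  -0.21624421  1.83737043  0.50545907  0.37733843
  1.29399554] [ 0.55940942 -0.1430771   0.00867914] [-1.22282509e-02  9.99925232e-01 -2.29337537e-05 -8.97854250e-06] 29.513582208801296
lens [(array([ 0.6388, -0.2377,  0.0232]), 0.82), (array([ 0.1666, -0.289 ,  0.0151]), 0.57), (array([0.3023, 0.2873, 0.0116]), 0.53)]
grip [(array([ 0.5587, -0.1452,  0.0245]), 0.64), (array([ 0.2454, -0.2507,  0.0173]), 0.64), (array([0.2708, 0.1976, 0.0154]), 0.61)]
seam [(array([ 0.4785, -0.4111,  0.0057]), 0.53)]
```

View pics/s2.png

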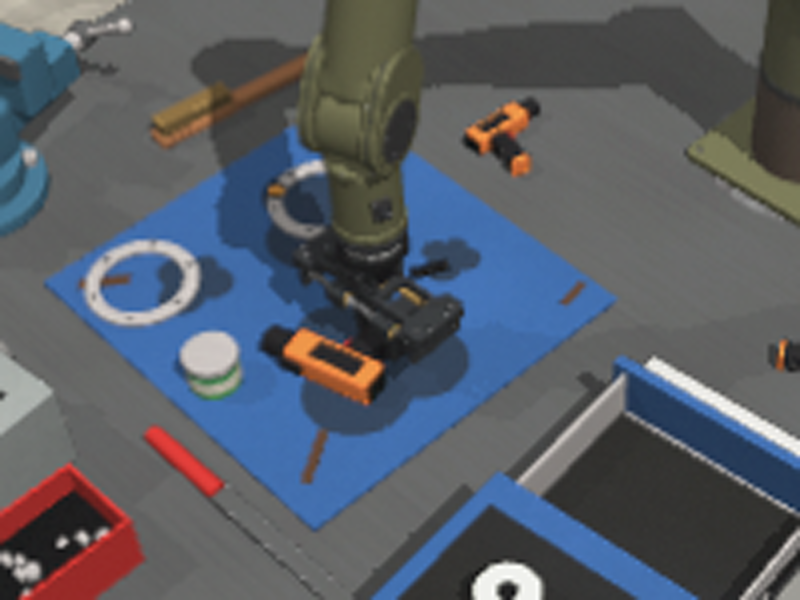

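```bash
cat >> h.py <<'E'
c12,s12=np.cos(np.radians(12)),np.sin(np.radians(12))
# thermometer frame in tool frame
_ty=-np.array([c12,-s12,0]);_tz=np.array([0,0,-1.]);RTt=np.c_[np.cross(_ty,_tz),_ty,_tz] # tool axes in therm frame
TCPt=np.array([-.031,-.022,.0047])
def tool_from_therm(org,RT): return org+RT@TCPt, RT@RTt
def therm_from_tool(p,Rm):
    RT=Rm@RTt.T;return p-RT@TCPt,RT
def aim(seam,pitch,az,dist=.1):
    p_=np.radians(pitch);a=np.radians(az)
    xt=np.array([np.cos(p_)*np.cos(a),np.cos(p_)*np.sin(a),-np.sin(p_)])
    yt=np.array([-np.sin(a),np.cos(a),0]);RT=np.c_[xt,yt,np.cross(xt,yt)]
    return tool_from_therm(np.array(seam)-dist*xt-RT@[.078,.038,.017],RT)
E
python3 - <<'E'
from h import *
from kin2 import *
np.set_printoptions(precision=4,suppress=True)
P,e=fit();print(np.abs(e).max())
st=r.get_state();q0=st["q"]
Rd=R.from_quat(st["eef_rot"]).as_matrix()
o,RT=therm_from_tool(st["tool_pos"],Rd);print("org",o,"lens",o+RT@[.078,.038,.017])
for az in [-77,-90,-100]:
  for pitch in [52,56]:
    p,Rm=aim([.480,-.411,.0115],pitch,az)
    f=ik(p,Rm,P,q0);print(az,pitch,p,f.cost,f.x)
p,Rm=aim([.480,-.411,.0115],54,-88)
print(rel(p,Rm))
E
```

```text
0.0002673878470852431
org [ 0.588  -0.1681  0.004 ] lens [ 0.643  -0.2352  0.0209]
-77 52 [ 0.3904 -0.2897  0.1686] 0.0006300242758673837 [ 1.139   1.0934 -0.7122  1.4537  0.0044  1.4348  2.1085]
-77 56 [ 0.393  -0.3007  0.1779] 0.000699276090966165 [ 1.1442  1.1277 -0.7169  1.3772 -0.021   1.536   2.114 ]
-90 52 [ 0.42   -0.2726  0.1686] 0.0005515607628479803 [ 1.1997  1.0926 -0.7841  1.5344 -0.0579  1.2499  1.9533]
-90 56 [ 0.42   -0.2839  0.1779] 0.0006120968466572168 [ 1.2139  1.1237 -0.7903  1.4705 -0.0865  1.3404  1.9682]
-100 52 [ 0.4449 -0.2643  0.1686] 0.000503359332225967 [ 1.2441  1.0966 -0.8455  1.5992 -0.0874  1.0898  1.834 ]
-100 56 [ 0.443  -0.2754  0.1779] 0.0005586602279375932 [ 1.2664  1.126  -0.8549  1.5462 -0.1183  1.1708  1.8581]
(array([ 0.1473, -0.1338, -0.1647]), array([-53.76,   5.93,  10.54]))
```

carry_out([
  [0, 0, -0.01, 0, 0, 0],
  [0, 0, -0.03, 0, 0, 0],
  [0, 0, -0.06, 0, 0, 0],
  [0, 0, -0.09, 0, 0, 0],
  [0, 0, -0.12, 0, 0, 0],
  [0, 0, -0.15, 0, 0, 0],
  [0, 0, -0.175, 0, 0, 0],
  [0, 0, -0.19, 0, 0, 0],
  [0, 0, -0.2, 0, 0, 0],
  [0, 0, -0.2, 0, 0, 0],
])

```text
clock: 6.6
tool_pos: [0.5598, -0.1431, 0.2099]
eef_rot: [-0.012, 1.0, -0.0, 0.001]
contact_force: [0.9, -0.9, -2.2]
opening: 0.338
```

Run:
```python
from h import *
st=log();print(st["clock"],st["tool_pos"],st["opening"]*88,st["contact_force"],st["q"])
o,RT=therm_from_tool(st["tool_pos"],R.from_quat(st["eef_rot"]).as_matrix());print("lens model",o+RT@[.078,.038,.017])
p,Rm=aim([.480,-.411,.0115],54,-88);print(rel(p,Rm))
for n in ["scene","top"]:
  s=r.snapshot(n)
  for l in ["lens","seam"]: print(l,[(np.round(d["xyz"],4),round(d["p"],2)) for d in r.spot_point(s,l)])
```

```text
6.6 [ 0.5597603  -0.14306387  0.20994079] 29.710016695754646 [ 0.85495608 -0.85282469 -2.15969736] [ 0.40399478  0.68145578 -0.3994      1.73800565  0.35167768  0.79148091
  1.43032484]
lens model [ 0.64334372 -0.23520685  0.22242164]
(array([ 0.1477, -0.1338,  0.0364]), array([-53.77,   6.04,  10.58]))
lens [(array([ 0.6406, -0.2362,  0.2271]), 0.67), (array([ 0.1675, -0.2921,  0.0117]), 0.53), (array([0.3017, 0.288 , 0.011 ]), 0.51)]
seam [(array([ 0.4804, -0.4108,  0.0079]), 0.53)]
lens [(array([0.2959, 0.2903, 0.0125]), 0.8), (array([0.4095, 0.2687, 0.0761]), 0.32)]
seam [(array([ 0.4834, -0.4112,  0.0121]), 0.58), (array([ 0.4494, -0.3622,  0.0007]), 0.5)]
```

carry_out([
  [0.007, -0.006, 0.0, -2.7, 0.3, 0.5],
  [0.022, -0.02, 0.0, -8.1, 0.9, 1.6],
  [0.037, -0.034, 0.0, -13.5, 1.5, 2.7],
  [0.052, -0.047, 0.0, -18.8, 2.1, 3.7],
  [0.067, -0.06, 0.0, -24.2, 2.7, 4.8],
  [0.081, -0.074, 0.0, -29.6, 3.3, 5.8],
  [0.096, -0.087, 0.0, -35.0, 3.9, 6.9],
  [0.111, -0.1, 0.002, -40.4, 4.5, 8.0],
  [0.126, -0.114, 0.006, -45.7, 5.1, 9.0],
  [0.139, -0.126, 0.014, -50.6, 5.6, 10.0],
  [0.145, -0.131, 0.02, -52.7, 5.9, 10.4],
  [0.148, -0.134, 0.024, -53.8, 6.0, 10.6],
])

```text
clock: 8.1
tool_pos: [0.414, -0.2815, 0.1828]
eef_rot: [0.08, 0.887, 0.451, -0.056]
contact_force: [1.2, -0.2, -1.7]
opening: 0.334
```

```bash
cat > chk.py <<'E'
from h import *
import sys
st=log();print(st["clock"],st["tool_pos"],st["opening"]*88,st["contact_force"],st["q"])
o,RT=therm_from_tool(st["tool_pos"],R.from_quat(st["eef_rot"]).as_matrix());L=o+RT@[.078,.038,.017];print("lens model",L,"x",RT[:,0])
seam=np.array([.4805,-.411,.0115]);t=(seam-L)@RT[:,0];print("along",t,"miss",L+t*RT[:,0]-seam)
p,Rm=aim(seam,54,-88);print(rel(p,Rm))
ims=[]
for n in ["scene","top"]:
  s=r.snapshot(n)
  for l in ["lens","seam","grip"]: print(l,[(np.round(d["xyz"],4),round(d["p"],2)) for d in r.spot_point(s,l)])
  u,v=proj(s,L);a,b=proj(s,seam);print(n,"lens px",u,v,"seam",a,b)
  c=(int((u+a)/2),int((v+b)/2));im=s["img"][max(0,c[1]-50):c[1]+50,c[0]-50:c[0]+50];print("crop org",c[0]-50,max(0,c[1]-50))
  ims.append(cv2.resize(im,(400,400),interpolation=cv2.INTER_CUBIC))
cv2.imwrite(sys.argv[1],np.hstack(ims))
E
python3 chk.py pics/a1.png
```

```text
8.1 [ 0.41395041 -0.28145543  0.18282237] 29.364783033535826 [ 1.20440591 -0.2094298  -1.69975775] [ 1.17911528  1.09999399 -0.70719498  1.44823602 -0.10185307  1.3676866
  2.03678227]
lens model [ 0.4760257  -0.3533493   0.10151911] x [ 0.01616169 -0.58593319 -0.81019819]
along 0.10678509018158262 miss [-0.00274847 -0.00491823  0.00350203]
(array([-0.0034, -0.0065,  0.0064]), array([ 0.12, -0.01, -0.25]))
lens [(array([ 0.1638, -0.2889,  0.0107]), 0.65), (array([ 0.4806, -0.4116,  0.0075]), 0.61), (array([ 0.4746, -0.3592,  0.1062]), 0.59)]
seam [(array([ 0.4793, -0.4112,  0.0076]), 0.78), (array([ 0.396 , -0.571 ,  0.0024]), 0.52)]
grip [(array([0.2712, 0.2011, 0.0134]), 0.79), (array([ 0.2478, -0.252 ,  0.0154]), 0.73), (array([ 0.4103, -0.294 ,  0.1908]), 0.67)]
scene lens px 205.57884495975998 138.5021864865155 seam 198.83846196383294 147.50353819651968
crop org 152 93
lens [(array([ 0.1584, -0.2896,  0.0119]), 0.92), (array([ 0.4836, -0.3511,  0.1033]), 0.67), (array([0.3002, 0.2901, 0.0108]), 0.65)]
seam [(array([ 0.4832, -0.4087,  0.0146]), 0.45), (array([ 0.5474, -0.2563,  0.0033]), 0.3)]
grip [(array([ 0.2487, -0.2544,  0.014 ]), 0.85), (array([0.2689, 0.205 , 0.0156]), 0.82), (array([ 0.42  , -0.2875,  0.1955]), 0.71)]
top lens px 369.09260979579426 192.97848012235949 seam 377.87575124656706 192.5374346974446
crop org 323 142
```

View pics/a1.png

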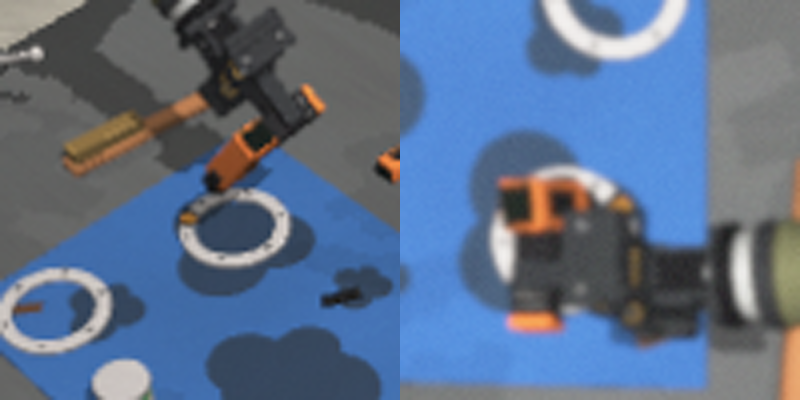

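Left crop: the lens shroud at (212,182) points at the bead at (187,217), clear of the ring. I'll make the small correction and check with a model overlay.

carry_out([
  [-0.001, -0.002, 0.002, 0, 0, 0],
  [-0.002, -0.004, 0.004, 0.1, 0, -0.1],
  [-0.003, -0.006, 0.006, 0.1, 0, -0.2],
  [-0.003, -0.006, 0.006, 0.1, 0, -0.2],
  [-0.003, -0.006, 0.006, 0.1, 0, -0.2],
  [-0.003, -0.006, 0.006, 0.1, 0, -0.2],
])

```text
clock: 9.1
tool_pos: [0.4164, -0.2795, 0.1759]
eef_rot: [0.077, 0.888, 0.45, -0.055]
contact_force: [0.9, -0.2, -3.2]
opening: 0.336
```

```bash
cat > ov.py <<'E'
from h import *
import sys
st=log();print(st["clock"],st["tool_pos"],st["opening"]*88,st["contact_force"])
o,RT=therm_from_tool(st["tool_pos"],R.from_quat(st["eef_rot"]).as_matrix());L=o+RT@[.078,.038,.017]
seam=np.array([.4805,-.411,.0115]);t=(seam-L)@RT[:,0];print("lens",L,"along",t,"miss",L+t*RT[:,0]-seam,"pitch",np.degrees(np.arcsin(-RT[2,0])))
ims=[]
for n in ["scene","top"]:
  s=r.snapshot(n)
  for l in ["lens","seam"]: print(l,[(np.round(d["xyz"],4),round(d["p"],2)) for d in r.spot_point(s,l)])
  S=8 if n=="scene" else 6
  u,v=proj(s,L);c=(int(u),int(v));h=200//S;w=200//S
  x0,y0=c[0]-w,c[1]-h
  im=cv2.resize(s["img"][y0:y0+2*h,x0:x0+2*w],None,fx=S,fy=S,interpolation=cv2.INTER_CUBIC)
  raw=im.copy()
  def P(p): a,b=proj(s,p);return (int((a-x0+.5)*S),int((b-y0+.5)*S))
  T=lambda a:o+RT@np.array(a)
  cv2.line(im,P(T([-.062,.038,.017])),P(L),(0,255,0),1)
  cv2.line(im,P(L),P(L+t*RT[:,0]),(255,0,255),1)
  for z in (0,.034):
    pts=np.array([P(T(a)) for a in [(-.062,.018,z),(.05,.018,z),(.05,.058,z),(-.062,.058,z)]]);cv2.polylines(im,[pts],True,(255,255,0),1)
  cv2.circle(im,P(seam),3,(0,0,255),-1)
  k=[np.cos(np.linspace(0,6.28,30)),np.sin(np.linspace(0,6.28,30))]
  cv2.polylines(im,[np.array([P(T([.078,.038+.0165*a,.017+.0165*b])) for a,b in zip(*k)])],True,(0,255,0),1)
  ims+=[np.vstack([raw,im])]
h=min(i.shape[0] for i in ims);o_=np.hstack([i[:h] for i in ims]);cv2.imwrite(sys.argv[1],cv2.resize(o_,(600,600)) if o_.shape[0]>600 else o_)
E
python3 ov.py pics/a2.png
```

```text
9.1 [ 0.41637643 -0.2795206   0.1758977 ] 29.57523166484117 [ 0.92137467 -0.22453376 -3.23737692]
lens [ 0.4791522  -0.35134837  0.09507528] along 0.10268010090539793 miss [ 0.00097095 -0.00071664  0.00054818] pitch 53.95934359218123
lens [(array([0.2995, 0.2876, 0.01  ]), 0.73), (array([ 0.4748, -0.3532,  0.1014]), 0.51), (array([ 0.1656, -0.2901,  0.0129]), 0.48)]
seam [(array([ 0.4843, -0.4105,  0.0092]), 0.56), (array([ 6.245e-01,  2.841e-01, -4.000e-04]), 0.51), (array([0.4059, 0.2651, 0.0807]), 0.3)]
lens [(array([0.3001, 0.2923, 0.012 ]), 0.94), (array([ 0.4809, -0.3503,  0.0942]), 0.7), (array([ 0.1639, -0.2926,  0.0143]), 0.66)]
seam [(array([ 0.4814, -0.4099,  0.0134]), 0.49), (array([ 0.4813, -0.3516,  0.0969]), 0.36)]
```

View pics/a2.png

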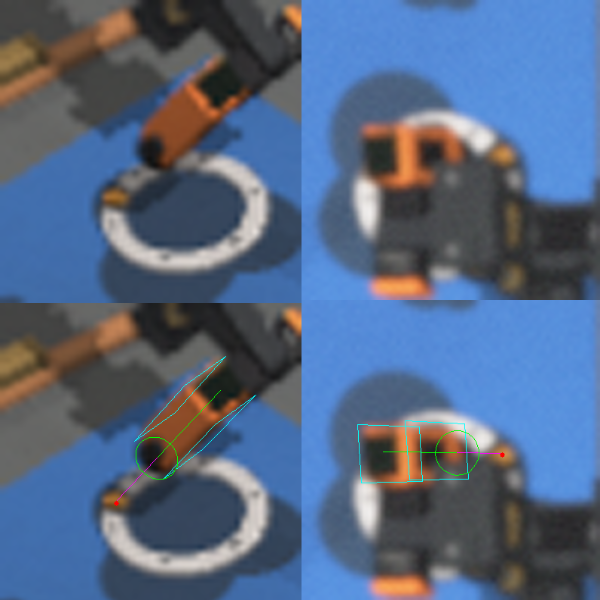

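The overlay agrees in both views: the model barrel sits on the real one, and the beam line meets the bead at (115,500) in the left view and (502,455) in the right. The miss is about 1 mm, the pitch 54° and the distance 103 mm. I'll hold here.

carry_out([
  [0, 0, 0, 0, 0, 0],
  [0, 0, 0, 0, 0, 0],
  [0, 0, 0, 0, 0, 0],
  [0, 0, 0, 0, 0, 0],
  [0, 0, 0, 0, 0, 0],
  [0, 0, 0, 0, 0, 0],
  [0, 0, 0, 0, 0, 0],
  [0, 0, 0, 0, 0, 0],
  [0, 0, 0, 0, 0, 0],
  [0, 0, 0, 0, 0, 0],
  [0, 0, 0, 0, 0, 0],
  [0, 0, 0, 0, 0, 0],
])

```text
clock: 10.6
tool_pos: [0.4163, -0.2795, 0.1759]
eef_rot: [0.077, 0.888, 0.45, -0.055]
contact_force: [0.4, 0.6, -2.8]
opening: 0.336
```

carry_out([
  [0, 0, 0, 0, 0, 0],
  [0, 0, 0, 0, 0, 0],
  [0, 0, 0, 0, 0, 0],
  [0, 0, 0, 0, 0, 0],
  [0, 0, 0, 0, 0, 0],
  [0, 0, 0, 0, 0, 0],
  [0, 0, 0, 0, 0, 0],
  [0, 0, 0, 0, 0, 0],
  [0, 0, 0, 0, 0, 0],
  [0, 0, 0, 0, 0, 0],
  [0, 0, 0, 0, 0, 0],
  [0, 0, 0, 0, 0, 0],
])

```text
clock: 11.8
tool_pos: [0.4164, -0.2795, 0.1759]
eef_rot: [0.077, 0.888, 0.45, -0.055]
contact_force: [-0.0, -0.9, -2.0]
opening: 0.334
```

carry_out([
  [0, 0, 0, 0, 0, 0],
  [0, 0, 0, 0, 0, 0],
  [0, 0, 0, 0, 0, 0],
  [0, 0, 0, 0, 0, 0],
  [0, 0, 0, 0, 0, 0],
  [0, 0, 0, 0, 0, 0],
  [0, 0, 0, 0, 0, 0],
  [0, 0, 0, 0, 0, 0],
])

```text
clock: 12.6
tool_pos: [0.4164, -0.2795, 0.1759]
eef_rot: [0.077, 0.888, 0.45, -0.055]
contact_force: [-0.7, -0.3, -2.3]
opening: 0.337
```

```bash
python3 ov.py pics/a3.png
python3 - <<'E'
from h import *
import pickle
np.set_printoptions(precision=4,suppress=True)
for n in ["scene","top"]:
  s=pickle.load(open(n+"0.pkl","rb"))
  s=r.snapshot(n)
  for l in ["cabinet_front","drawer_bay","drawer_pull"]: print(n,l,[(np.round(d["xyz"],4),round(d["p"],2)) for d in r.spot_point(s,l)])
  # lip line
  im=s["img"];cv2.imwrite(f"pics/dr_{n}.png",cv2.resize(im[140:240,120:240] if n=="top" else im[180:300,260:370],(600,500),interpolation=cv2.INTER_CUBIC))
p,Rm=tool_from_therm(np.array([.588,-.168,.22]),R.from_euler('z',-76.6,degrees=True).as_matrix())
print(rel([.5,-.2,.25],Rm))
E
```

```text
12.6 [ 0.41635535 -0.279465    0.17590256] 29.6374891531587 [-0.73636785 -0.31844129 -2.25330684]
lens [ 0.47914095 -0.35128188  0.09507809] along 0.10272163900715722 miss [ 0.00096805 -0.00067586  0.00051855] pitch 53.95825204755872
lens [(array([ 0.4759, -0.3518,  0.0985]), 0.81), (array([ 0.1663, -0.2899,  0.0116]), 0.78), (array([0.3031, 0.2878, 0.0122]), 0.52), (array([0.408 , 0.2637, 0.0772]), 0.2)]
seam [(array([ 0.484 , -0.4101,  0.008 ]), 0.69)]
lens [(array([ 0.1603, -0.2941,  0.013 ]), 0.83), (array([ 0.4816, -0.3518,  0.0937]), 0.79), (array([0.2972, 0.2888, 0.013 ]), 0.58)]
seam [(array([ 0.4832, -0.4126,  0.0143]), 0.67)]
scene cabinet_front [(array([ 0.6227,  0.2841, -0.0012]), 0.59)]
scene drawer_bay [(array([0.5305, 0.2345, 0.0187]), 0.94)]
scene drawer_pull [(array([0.4079, 0.2648, 0.0777]), 0.62)]
top cabinet_front [(array([ 0.6186,  0.2868, -0.0032]), 0.81)]
top drawer_bay [(array([0.533 , 0.2329, 0.0166]), 0.59)]
top drawer_pull [(array([0.4124, 0.2684, 0.0765]), 0.68)]
(array([-0.0629,  0.1205,  0.0182]), array([ 53.71,  -5.91, -10.41]))
```

View pics/dr_top.png

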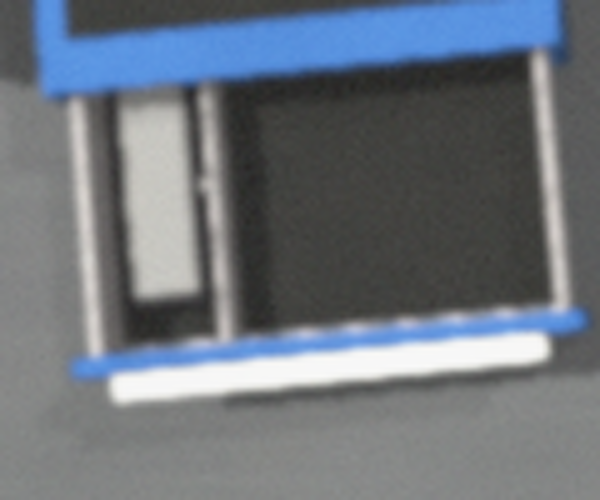

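View pics/dr_scene.png

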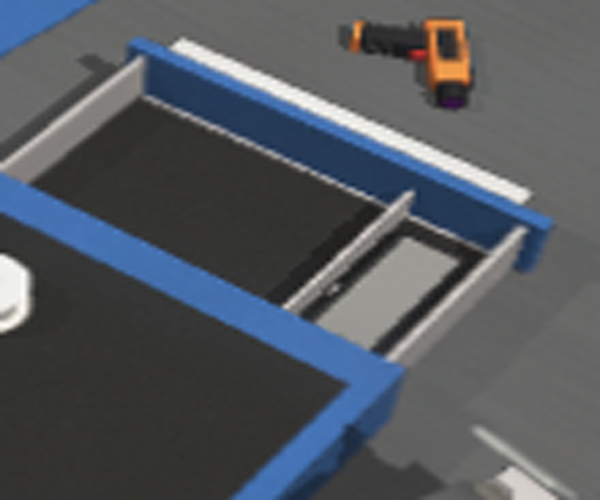

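Run:
```python
from h import *
import pickle
np.set_printoptions(precision=4,suppress=True)
s=pickle.load(open("top0.pkl","rb"))
a=pt(s,120+115/5-.4,140+402/5-.4,.075);b=pt(s,120+548/5-.4,140+360/5-.4,.075)
c=pt(s,120+45/5,140+95/5,.09);d=pt(s,120+555/5,140+47/5,.09)
for x,y in ((a,b),(c,d)): print(x,y,np.linalg.norm(x-y),np.degrees(np.arctan2(*( (x-y)[[1,0]])))-90)
e1=pt(s,120+92/5,140+355/5,.072);e2=pt(s,120+75/5,140+97/5,.072);print("wallL",np.degrees(np.arctan2(*((e2-e1)[[1,0]]))))
e1=pt(s,120+563/5,140+308/5,.072);e2=pt(s,120+543/5,140+50/5,.072);print("wallR",e1,np.degrees(np.arctan2(*((e2-e1)[[1,0]]))))
e1=pt(s,120+228/5,140+338/5,.057);e2=pt(s,120+207/5,140+85/5,.057);print("div",e1,np.degrees(np.arctan2(*((e2-e1)[[1,0]]))))
```

```text
[0.3942 0.418  0.075 ] [0.4194 0.1188 0.075 ] 0.3003124215658052 4.822003205236754
[0.6044 0.4614 0.09  ] [0.6321 0.1094 0.09  ] 0.3530024508931788 4.501534701164275
wallL 4.153869539210004
wallR [0.4536 0.107  0.072 ] 3.9327898093885434
div [0.4359 0.3431 0.057 ] 4.877453075907371
```

carry_out([
  [-0.002, 0.004, -0.003, 2, -0.2, -0.4],
  [-0.006, 0.012, -0.012, 7, -0.8, -1.4],
  [-0.012, 0.022, -0.02, 12.5, -1.4, -2.4],
  [-0.018, 0.034, -0.025, 18, -2, -3.5],
  [-0.025, 0.046, -0.025, 23.5, -2.6, -4.6],
  [-0.031, 0.06, -0.02, 29, -3.2, -5.6],
  [-0.038, 0.073, -0.012, 34.5, -3.8, -6.7],
  [-0.045, 0.087, -0.004, 40, -4.4, -7.8],
  [-0.052, 0.1, 0.004, 45.5, -5, -8.8],
  [-0.058, 0.112, 0.012, 50, -5.5, -9.7],
  [-0.062, 0.119, 0.017, 53, -5.8, -10.3],
  [-0.063, 0.1205, 0.018, 53.7, -5.9, -10.4],
])

```text
clock: 14.5
tool_pos: [0.501, -0.1954, 0.2518]
eef_rot: [-0.016, 1.0, 0.0, 0.001]
contact_force: [0.3, 0.1, -2.7]
opening: 0.339
```

Run:
```python
from h import *
st=log();print(st["clock"],st["tool_pos"],st["eef_rot"],st["q"],st["opening"]*88)
```

```text
14.5 [ 0.5010479  -0.1954146   0.25178241] [-1.60223945e-02  9.99871068e-01  3.73654794e-04  9.95339312e-04] [ 0.58270348  0.58628857 -0.48029472  1.80615027  0.35130637  0.83268231
  1.53477482] 29.87585504000819
```

Run:
```python
from h import *
p,Rm=tool_from_therm(np.array([.536,.2257,.19]),R.from_euler('z',-85.3,degrees=True).as_matrix())
print(p,rel(p,Rm))
```

```text
[0.51153388 0.25479311 0.1947    ] (array([-0.0248,  0.4496,  0.0575]), array([0.05, 0.11, 9.14]))
```

carry_out([
  [-0.001, 0.015, 0, 0, 0, 0.3],
  [-0.003, 0.045, 0, 0, 0, 1],
  [-0.005, 0.085, 0, 0, 0, 2],
  [-0.008, 0.13, 0, 0, 0, 3],
  [-0.011, 0.175, 0, 0, 0, 4],
  [-0.014, 0.22, 0, 0, 0, 5],
  [-0.016, 0.265, 0.005, 0, 0, 6],
  [-0.018, 0.31, 0.015, 0, 0, 7],
  [-0.021, 0.355, 0.025, 0, 0, 8],
  [-0.023, 0.4, 0.04, 0, 0, 8.6],
  [-0.025, 0.435, 0.05, 0, 0.1, 9.1],
  [-0.025, 0.45, 0.057, 0, 0.1, 9.1],
])

```text
clock: 15.7
tool_pos: [0.5132, 0.2547, 0.1926]
eef_rot: [0.065, 0.998, 0.002, -0.002]
contact_force: [-0.0, -0.9, -2.6]
opening: 0.338
```

carry_out([
  [0, 0, 0, 0, 0, 0],
  [0, 0, 0, 0, 0, 0],
  [0, 0, 0, 0, 0, 0],
])

```text
clock: 16.0
tool_pos: [0.5149, 0.2473, 0.1935]
eef_rot: [0.069, 0.998, -0.001, -0.001]
contact_force: [0.6, 0.0, -3.3]
opening: 0.338
```

```bash
cat > pv.py <<'E'
from h import *
import sys
st=log();print(st["clock"],st["tool_pos"],st["opening"]*88,st["contact_force"])
o,RT=therm_from_tool(st["tool_pos"],R.from_quat(st["eef_rot"]).as_matrix());print("org",o)
zt=float(sys.argv[2])
p,Rm=tool_from_therm(np.array([.536,.2257,zt]),R.from_euler('z',-85.3,degrees=True).as_matrix());print(p,rel(p,Rm))
ims=[]
for n in ["scene","top"]:
  s=r.snapshot(n)
  for l in ["lens","grip","drawer_bay"]: print(l,[(np.round(d["xyz"],4),round(d["p"],2)) for d in r.spot_point(s,l)])
  u,v=proj(s,[.53,.235,.05]);x0,y0=int(u)-50,int(v)-60
  ims.append(cv2.resize(s["img"][y0:y0+100,x0:x0+100],(400,400),interpolation=cv2.INTER_CUBIC))
cv2.imwrite(sys.argv[1],np.hstack(ims))
E
python3 pv.py pics/p1.png .021
```

```text
16.0 [0.51488151 0.2473258  0.19354448] 29.70339698370894 [ 0.55100503  0.02576079 -3.28619221]
org [0.53902503 0.21796354 0.18884998]
[0.51153388 0.25479311 0.0257    ] (array([0.0041, 0.0072, 0.1678]), array([-0.1 , -0.09, -0.62]))
lens [(array([0.5811, 0.14  , 0.2081]), 0.78), (array([ 0.1645, -0.2911,  0.0124]), 0.75), (array([0.3006, 0.2906, 0.0132]), 0.52), (array([0.5301, 0.233 , 0.017 ]), 0.43)]
grip [(array([0.5103, 0.2429, 0.2072]), 0.8), (array([0.2705, 0.2007, 0.012 ]), 0.69)]
drawer_bay [(array([0.5337, 0.2363, 0.0162]), 0.84)]
lens [(array([ 0.1626, -0.2909,  0.0137]), 0.92), (array([0.584 , 0.1431, 0.2049]), 0.91), (array([ 0.5452, -0.2556,  0.0017]), 0.66)]
grip [(array([ 0.2473, -0.2533,  0.0125]), 0.86), (array([0.7495, 0.2226, 0.0903]), 0.54)]
drawer_bay [(array([0.529 , 0.2327, 0.0176]), 0.83), (array([ 0.547 , -0.2564, -0.0027]), 0.43)]
```

View pics/p1.png

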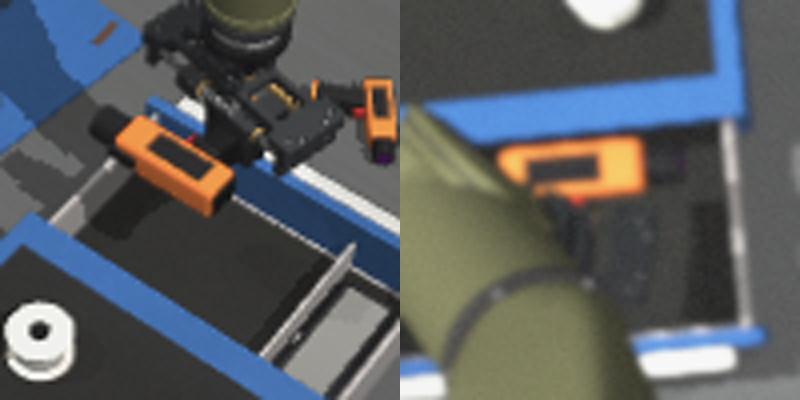

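carry_out([
  [0.004, 0.005, 0.01, 0, 0, -0.6],
  [0.004, 0.007, 0.03, -0.1, 0, -0.6],
  [0.004, 0.007, 0.055, -0.1, 0, -0.6],
  [0.004, 0.007, 0.08, -0.1, 0, -0.6],
  [0.004, 0.007, 0.1, -0.1, 0, -0.6],
  [0.004, 0.007, 0.12, -0.1, 0, -0.6],
  [0.004, 0.007, 0.135, -0.1, 0, -0.6],
  [0.004, 0.007, 0.145, -0.1, 0, -0.6],
  [0.004, 0.007, 0.15, -0.1, 0, -0.6],
  [0.004, 0.007, 0.15, -0.1, 0, -0.6],
  [0.004, 0.007, 0.15, -0.1, 0, -0.6],
])

```text
clock: 17.5
tool_pos: [0.5111, 0.2582, 0.0437]
eef_rot: [0.062, 0.998, 0.001, -0.001]
contact_force: [-0.0, 0.9, -1.1]
opening: 0.336
```

```bash
python3 pv.py pics/p2.png .020
```

```text
17.5 [0.51111605 0.25819487 0.04369146] 29.56283441699175 [-0.02928033  0.8822481  -1.11997625]
org [0.53567941 0.22920025 0.03889114]
[0.51153388 0.25479311 0.0247    ] (array([-0.0009, -0.0034,  0.019 ]), array([ 0.14, -0.07,  0.2 ]))
lens [(array([0.5781, 0.1526, 0.058 ]), 0.85), (array([ 0.1674, -0.2909,  0.0147]), 0.46)]
grip [(array([0.5083, 0.257 , 0.0567]), 0.71), (array([0.2751, 0.2058, 0.0126]), 0.64), (array([ 0.2451, -0.2492,  0.0169]), 0.47)]
drawer_bay [(array([0.5336, 0.2359, 0.0162]), 0.76)]
lens [(array([0.5824, 0.155 , 0.0558]), 0.87), (array([ 0.1649, -0.2929,  0.0112]), 0.72)]
grip [(array([ 0.247 , -0.2533,  0.0155]), 0.85), (array([0.5139, 0.259 , 0.0537]), 0.61)]
drawer_bay [(array([0.5293, 0.2348, 0.0212]), 0.85)]
```

View pics/p2.png

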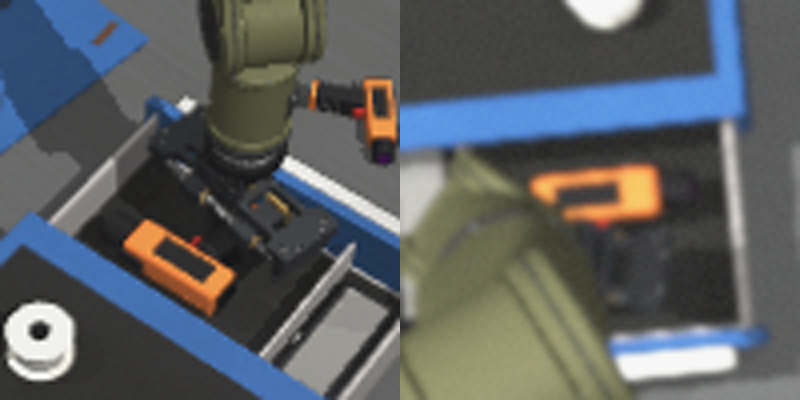

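The thermometer is inside the bay, clear of the walls and the cabinet front. I'll lower it the last 19 mm slowly.

carry_out([
  [-0.001, -0.002, 0.004, 0.1, 0, 0.2],
  [-0.001, -0.003, 0.008, 0.1, 0, 0.2],
  [-0.001, -0.003, 0.011, 0.1, 0, 0.2],
  [-0.001, -0.003, 0.014, 0.1, 0, 0.2],
  [-0.001, -0.003, 0.016, 0.1, 0, 0.2],
  [-0.001, -0.003, 0.017, 0.1, 0, 0.2],
  [-0.001, -0.003, 0.018, 0.1, 0, 0.2],
  [-0.001, -0.003, 0.0185, 0.1, 0, 0.2],
  [-0.001, -0.003, 0.0185, 0.1, 0, 0.2],
  [-0.001, -0.003, 0.0185, 0.1, 0, 0.2],
])

```text
clock: 18.9
tool_pos: [0.5115, 0.2548, 0.0248]
eef_rot: [0.064, 0.998, 0.0, -0.001]
contact_force: [0.3, -0.1, -1.7]
opening: 0.339
```

carry_out([
  [0, 0, 0.0005, 0, 0, 0],
  [0, 0, 0.001, 0, 0, 0],
  [0, 0, 0.0015, 0, 0, 0],
  [0, 0, 0.0015, 0, 0, 0],
  [0, 0, 0.0015, 0, 0, 0],
])

```text
clock: 19.4
tool_pos: [0.5115, 0.2549, 0.0236]
eef_rot: [0.064, 0.998, 0.0, -0.001]
contact_force: [-1.2, -0.2, 3.5]
opening: 0.339
```

```bash
python3 pv.py pics/p3.png .019
```

```text
19.4 [0.51151925 0.25487554 0.02363564] 29.808265235520544 [-1.24430128 -0.23658653  3.50254063]
org [0.53597657 0.22578321 0.01888535]
[0.51153388 0.25479311 0.0237    ] (array([-0.    , -0.0001, -0.0001]), array([ 0.01, -0.09, -0.  ]))
lens [(array([0.5773, 0.1504, 0.0382]), 0.91), (array([0.301 , 0.2867, 0.0115]), 0.64), (array([ 0.1633, -0.2885,  0.0136]), 0.57), (array([0.4067, 0.2644, 0.0779]), 0.34)]
grip [(array([0.5102, 0.2509, 0.0389]), 0.63), (array([ 0.2463, -0.2481,  0.016 ]), 0.58), (array([0.2706, 0.202 , 0.013 ]), 0.51)]
drawer_bay [(array([0.5327, 0.236 , 0.0202]), 0.56)]
lens [(array([ 0.1625, -0.2935,  0.014 ]), 0.89), (array([0.586 , 0.1531, 0.0329]), 0.6)]
grip [(array([ 0.2487, -0.2537,  0.0117]), 0.79), (array([0.5144, 0.2563, 0.0372]), 0.75), (array([ 0.8053, -0.0662, -0.0038]), 0.64), (array([ 0.4503, -0.3651,  0.0011]), 0.35)]
drawer_bay [(array([0.531 , 0.2332, 0.0213]), 0.62), (array([0.409 , 0.269 , 0.0753]), 0.57)]
```

carry_out([
  [0, 0, 0, 0, 0, 0],
  [0, 0, 0, 0, 0, 0],
  [0, 0, 0, 0, 0, 0],
  [0, 0, 0, 0, 0, 0],
  [0, 0, 0, 0, 0, 0],
  [0, 0, 0, 0, 0, 0],
], fingers=80)

```text
clock: 20.4
tool_pos: [0.5114, 0.2548, 0.0232]
eef_rot: [0.064, 0.998, 0.0, -0.001]
contact_force: [-0.6, -0.1, -0.0]
opening: 0.685
```

carry_out([
  [0, 0, -0.005, 0, 0, 0],
  [0, 0, -0.015, 0, 0, 0],
  [0, 0, -0.035, 0, 0, 0],
  [0, 0, -0.06, 0, 0, 0],
  [0, 0, -0.09, 0, 0, 0],
  [0, 0, -0.12, 0, 0, 0],
  [0, 0, -0.14, 0, 0, 0],
  [0, 0, -0.15, 0, 0, 0],
  [0, 0, -0.15, 0, 0, 0],
])

```text
clock: 21.3
tool_pos: [0.5124, 0.2551, 0.1748]
eef_rot: [0.064, 0.998, 0.001, 0.0]
contact_force: [-0.0, 0.0, 0.2]
opening: 0.684
```

```bash
python3 pv.py pics/p4.png .019
python3 - <<'E'
from h import *
u=np.array([.9966,.082,0])
p=np.array([.4075,.267,0])-.075*u;p[2]=.16
print(p,rel(p,down(94.7)))
E
```

```text
21.3 [0.51239178 0.25509409 0.17484722] 60.210838672324265 [-0.03914644  0.03750196  0.22833244]
org [0.53685066 0.22600079 0.17011083]
[0.51153388 0.25479311 0.0237    ] (array([ 0.0009, -0.0007,  0.1511]), array([ 0.11,  0.02, -0.02]))
lens [(array([0.5812, 0.1478, 0.0407]), 0.94), (array([ 0.1631, -0.2889,  0.0112]), 0.73), (array([0.3002, 0.2889, 0.0112]), 0.63), (array([0.7476, 0.2245, 0.0879]), 0.33)]
grip [(array([0.5103, 0.2514, 0.0372]), 0.8), (array([ 0.2458, -0.2525,  0.0176]), 0.73), (array([0.2685, 0.2003, 0.0127]), 0.53)]
drawer_bay [(array([0.5339, 0.2355, 0.0171]), 0.76), (array([0.747 , 0.2204, 0.0896]), 0.45)]
lens [(array([ 0.1612, -0.2914,  0.0122]), 0.79), (array([0.5822, 0.1531, 0.0352]), 0.7), (array([ 0.686 , -0.4154,  0.0022]), 0.6)]
grip [(array([ 0.2474, -0.2537,  0.0123]), 0.82)]
drawer_bay [(array([0.5325, 0.2371, 0.0188]), 0.74)]
[0.332755 0.26085  0.16    ] (array([ 0.1778, -0.0164,  0.013 ]), array([ -0.03,  -0.19, -12.  ]))
```

View pics/p4.png

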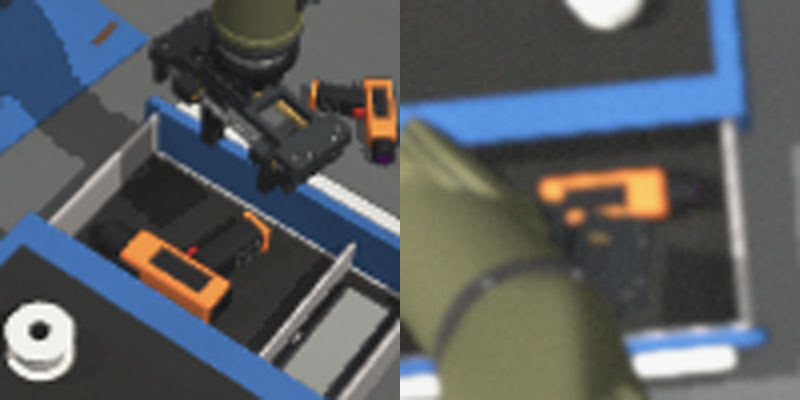

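The thermometer lies flat in the bay and is released, with the barrel at (175,270) and the handle at (235,235) in the left view. Next I'll back off in front of the lip, close the fingers and push.

carry_out([
  [0.01, -0.001, 0, 0, 0, -1],
  [0.035, -0.003, 0, 0, 0, -3],
  [0.065, -0.005, 0, 0, 0, -5],
  [0.095, -0.007, 0, 0, 0, -7.5],
  [0.125, -0.009, 0.005, 0, 0, -10],
  [0.145, -0.011, 0.01, 0, -0.1, -12],
  [0.153, -0.011, 0.015, 0, -0.2, -12],
  [0.153, -0.011, 0.015, 0, -0.2, -12],
  [0.153, -0.011, 0.015, 0, -0.2, -12],
  [0.153, -0.011, 0.015, 0, -0.2, -12],
], fingers=255, grip_force=10)

```text
clock: 22.7
tool_pos: [0.3598, 0.2635, 0.1586]
eef_rot: [-0.04, 0.999, 0.0, 0.001]
contact_force: [-0.4, -0.1, 0.6]
opening: 0.005
```

Run:
```python
from h import *
u=np.array([.9966,.082,0])
st=log();print(st["clock"],st["tool_pos"],st["opening"],st["q"])
p=np.array([.4075,.267,0])-.05*u;p[2]=.06
print(p,rel(p,down(94.7)))
```

```text
22.7 [0.35980963 0.26348599 0.15862258] 0.004802565155922724 [-0.53783247  0.62116835 -0.30933134  2.16703874  0.46104609  0.41264131
  0.43227231]
[0.35767 0.2629  0.06   ] (array([ 0.0024, -0.0005,  0.0986]), array([ 0.04,  0.16, -0.11]))
```

carry_out([
  [0.002, 0, 0.015, 0, 0.1, 0],
  [0.002, 0, 0.04, 0, 0.1, 0],
  [0.002, 0, 0.065, 0, 0.1, 0],
  [0.002, 0, 0.085, 0, 0.1, 0],
  [0.002, 0, 0.095, 0, 0.1, 0],
  [0.002, 0, 0.099, 0, 0.1, -0.1],
  [0.002, 0, 0.099, 0, 0.1, -0.1],
  [0.002, 0, 0.099, 0, 0.1, -0.1],
])

```text
clock: 23.5
tool_pos: [0.3572, 0.2633, 0.0599]
eef_rot: [-0.042, 0.999, 0.0, 0.0]
contact_force: [-0.1, 0.6, -0.9]
opening: 0.006
```

```bash
cat > dv.py <<'E'
from h import *
import sys
u=np.array([.9966,.082,0])
st=log();print(st["clock"],st["tool_pos"],st["contact_force"],"F along",st["contact_force"]@u,"q",np.round(st["q"],2))
R0=R.from_quat(st["eef_rot"]).as_matrix();print("u in tool",np.round(R0.T@u,4),"along",(st["tool_pos"]-[.4075,.267,0])@u)
ims=[]
for n in ["scene","top"]:
  s=r.snapshot(n)
  for l in ["lens","drawer_pull","cabinet_front"]: print(l,[(np.round(d["xyz"],4),round(d["p"],2)) for d in r.spot_point(s,l)][:3])
  a,b=proj(s,[.5,.26,.05]);x0,y0=int(a)-60,int(b)-60
  ims.append(cv2.resize(s["img"][y0:y0+120,x0:x0+120],(400,400),interpolation=cv2.INTER_CUBIC))
cv2.imwrite(sys.argv[1],np.hstack(ims))
E
python3 dv.py pics/d1.png
```

```text
23.5 [0.35722569 0.26329789 0.05990634] [-0.13718477  0.60966902 -0.905543  ] F along -0.08672548058956338 q [-0.69  0.82 -0.08  2.24  0.59  0.1   0.32]
u in tool [-1.e+00 -9.e-04  6.e-04] along -0.05040695269095076
lens [(array([0.5785, 0.1508, 0.043 ]), 0.8), (array([ 0.1642, -0.2888,  0.0117]), 0.55), (array([0.3023, 0.2894, 0.0084]), 0.51)]
drawer_pull [(array([0.408 , 0.2661, 0.0794]), 0.83)]
cabinet_front [(array([ 0.624 ,  0.2846, -0.0028]), 0.94), (array([0.578 , 0.1526, 0.0374]), 0.52)]
lens [(array([0.2991, 0.2886, 0.0121]), 0.83), (array([ 0.7135, -0.2438,  0.0055]), 0.68), (array([ 0.1616, -0.293 ,  0.0139]), 0.64)]
drawer_pull [(array([0.4107, 0.2687, 0.0751]), 0.79)]
cabinet_front [(array([ 6.209e-01,  2.836e-01, -4.000e-04]), 0.96), (array([0.5155, 0.2582, 0.0391]), 0.27)]
```

View pics/d1.png

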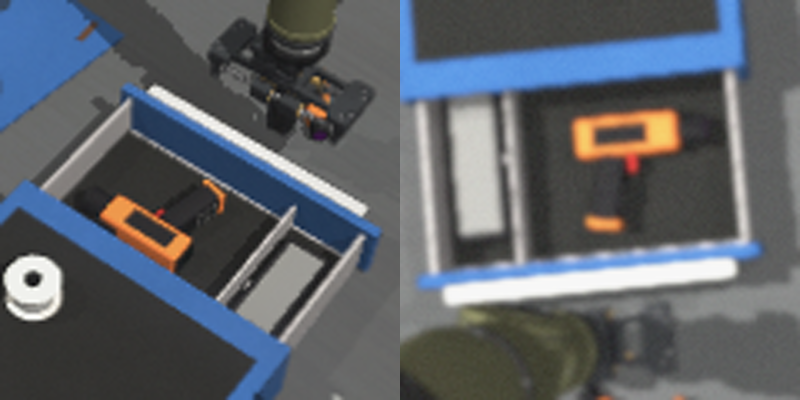

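The thermometer sits flat in the bay, all in front of the cabinet or below its opening. The shut fingers stand about 40 mm in front of the lip's centre. Pushing slowly.

carry_out([
  [-0.01, 0, 0, 0, 0, 0],
  [-0.02, 0, 0, 0, 0, 0],
  [-0.028, 0, 0, 0, 0, 0],
  [-0.032, 0, 0, 0, 0, 0],
  [-0.036, 0, 0, 0, 0, 0],
  [-0.04, 0, 0, 0, 0, 0],
  [-0.045, 0, 0, 0, 0, 0],
  [-0.051, 0, 0, 0, 0, 0],
  [-0.058, 0, 0, 0, 0, 0],
  [-0.066, 0, 0, 0, 0, 0],
  [-0.075, 0, 0, 0, 0, 0],
  [-0.084, 0, 0, 0, 0, 0],
])

```text
clock: 25.1
tool_pos: [0.4412, 0.2702, 0.0595]
eef_rot: [-0.042, 0.999, 0.0, -0.0]
contact_force: [-2.6, 0.8, -1.9]
opening: 0.004
```

carry_out([
  [-0.009, 0, 0, 0, 0, 0],
  [-0.018, 0, 0, 0, 0, 0],
  [-0.027, 0, 0, 0, 0, 0],
  [-0.036, 0, 0, 0, 0, 0],
  [-0.045, 0, 0, 0, 0, 0],
  [-0.054, 0, 0, 0, 0, 0],
  [-0.063, 0, 0, 0, 0, 0],
  [-0.07, 0, 0, 0, 0, 0],
  [-0.076, 0, 0, 0, 0, 0],
  [-0.08, 0, 0, 0, 0, 0],
  [-0.08, 0, 0, 0, 0, 0],
])

```text
clock: 26.2
tool_pos: [0.5212, 0.2766, 0.0596]
eef_rot: [-0.041, 0.999, 0.0, 0.001]
contact_force: [-0.1, 0.2, -0.1]
opening: 0.008
```

```bash
python3 dv.py pics/d2.png
```

```text
26.2 [0.52122596 0.27659793 0.05962336] [-0.06246216  0.23831835 -0.13606482] F along -0.04270768922866322 q [-0.38  0.91 -0.33  1.79  0.54  0.53  0.59]
u in tool [-1.0e+00 -6.0e-04  1.1e-03] along 0.11412632553158227
lens [(array([0.3016, 0.2863, 0.0138]), 0.7), (array([ 0.1656, -0.2903,  0.0121]), 0.61)]
drawer_pull [(array([0.5336, 0.2746, 0.0782]), 0.6), (array([ 0.3989, -0.5705,  0.0065]), 0.5)]
cabinet_front [(array([ 0.6246,  0.2856, -0.0063]), 0.95)]
lens [(array([ 0.1622, -0.2912,  0.0126]), 0.8), (array([0.6578, 0.2361, 0.0216]), 0.39)]
drawer_pull [(array([0.5309, 0.2782, 0.0759]), 0.77)]
cabinet_front [(array([ 0.6213,  0.2854, -0.0023]), 0.75), (array([ 0.8064, -0.065 , -0.0074]), 0.39)]
```

View pics/d2.png

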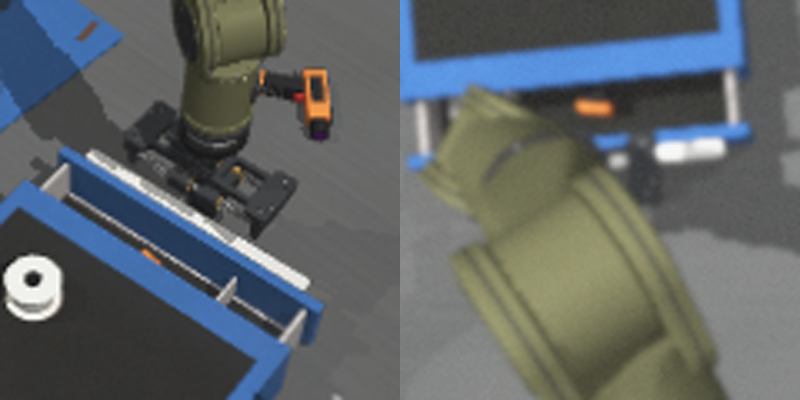

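carry_out([
  [-0.004, 0, 0, 0, 0, 0],
  [-0.009, 0, 0, 0, 0, 0],
  [-0.014, 0, 0, 0, 0, 0],
  [-0.019, 0, 0, 0, 0, 0],
  [-0.023, 0, 0, 0, 0, 0],
  [-0.027, 0, 0, 0, 0, 0],
  [-0.03, 0, 0, 0, 0, 0],
  [-0.033, 0, 0, 0, 0, 0],
  [-0.036, 0, 0, 0, 0, 0],
  [-0.038, 0, 0, 0, 0, 0],
  [-0.04, 0, 0, 0, 0, 0],
  [-0.042, 0, 0, 0, 0, 0],
])

```text
clock: 27.8
tool_pos: [0.562, 0.2804, 0.0595]
eef_rot: [-0.042, 0.999, 0.0, -0.0]
contact_force: [-1.1, 1.5, 0.2]
opening: 0.007
```

carry_out([
  [-0.002, 0, 0, 0, 0, 0],
  [-0.003, 0, 0, 0, 0, 0],
  [-0.005, 0, 0, 0, 0, 0],
])

```text
clock: 28.1
tool_pos: [0.5668, 0.2807, 0.0595]
eef_rot: [-0.042, 0.999, -0.0, -0.0]
contact_force: [-0.9, 1.1, -0.2]
opening: 0.003
```

```bash
python3 dv.py pics/d3.png
```

```text
28.1 [0.56683548 0.28073973 0.05949642] [-0.9170314   1.09973584 -0.16064389] F along -0.8237351587283559 q [-0.33  0.96 -0.37  1.65  0.52  0.63  0.67]
u in tool [-1.0e+00 -1.7e-03 -5.0e-04] along 0.15992039671450967
lens [(array([0.2995, 0.2871, 0.0105]), 0.84), (array([ 0.1643, -0.2904,  0.0096]), 0.45)]
drawer_pull [(array([0.5788, 0.2804, 0.0785]), 0.83)]
cabinet_front []
lens [(array([ 0.165 , -0.2927,  0.013 ]), 0.81), (array([0.2976, 0.291 , 0.0153]), 0.47), (array([ 0.4458, -0.1882,  0.0005]), 0.3)]
drawer_pull [(array([0.5778, 0.2851, 0.0731]), 0.85)]
cabinet_front [(array([ 0.6202,  0.2853, -0.0038]), 0.94)]
```

View pics/d3.png

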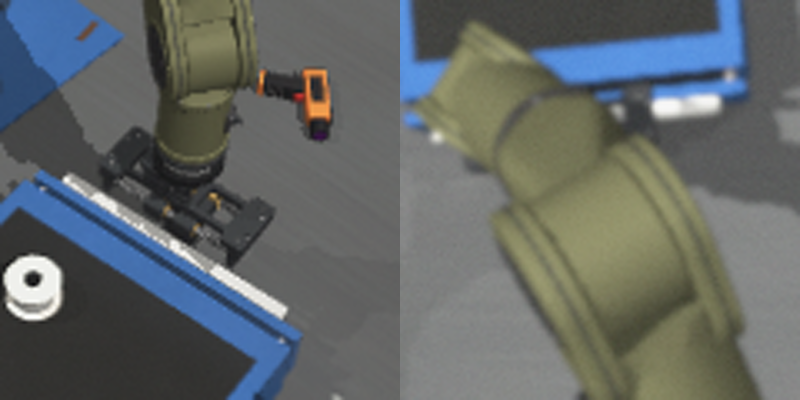

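carry_out([
  [-0.002, 0, 0, 0, 0, 0],
  [-0.004, 0, 0, 0, 0, 0],
  [-0.004, 0, 0, 0, 0, 0],
])

```text
clock: 28.8
tool_pos: [0.5692, 0.2809, 0.0594]
eef_rot: [-0.042, 0.999, -0.001, -0.002]
contact_force: [-4.8, -0.5, 3.4]
opening: 0.007
```

carry_out([
  [-0.002, 0, 0, 0, 0, 0],
  [-0.003, 0, 0, 0, 0, 0],
  [-0.003, 0, 0, 0, 0, 0],
])

```text
clock: 29.1
tool_pos: [0.5696, 0.2809, 0.0594]
eef_rot: [-0.043, 0.999, -0.001, -0.004]
contact_force: [-9.6, -1.7, 8.3]
opening: 0.005
```

carry_out([
  [-0.002, 0, 0, 0, 0, 0],
  [-0.003, 0, 0, 0, 0, 0],
  [-0.003, 0, 0, 0, 0, 0],
])

```text
clock: 29.4
tool_pos: [0.5759, 0.2815, 0.0594]
eef_rot: [-0.042, 0.999, -0.0, -0.001]
contact_force: [-3.0, -0.7, 1.4]
opening: 0.005
```

carry_out([
  [-0.001, 0, 0, 0, 0, 0],
  [-0.002, 0, 0, 0, 0, 0],
  [-0.002, 0, 0, 0, 0, 0],
])

```text
clock: 29.7
tool_pos: [0.5796, 0.2818, 0.0594]
eef_rot: [-0.042, 0.999, 0.0, 0.0]
contact_force: [-0.4, -0.6, -0.2]
opening: 0.001
```

```bash
python3 dv.py pics/d4.png
```

```text
29.7 [0.57962235 0.28180054 0.0593856 ] [-0.38568333 -0.59027131 -0.15909013] F along -0.43277425064498565 q [-0.32  0.97 -0.38  1.62  0.52  0.66  0.69]
u in tool [-1.0e+00 -1.1e-03  8.0e-04] along 0.17275077833029207
lens [(array([0.3015, 0.2862, 0.0109]), 0.79), (array([ 0.1676, -0.2902,  0.012 ]), 0.76)]
drawer_pull [(array([0.5897, 0.2806, 0.0788]), 0.9)]
cabinet_front [(array([ 0.6794, -0.4145,  0.0026]), 0.59), (array([ 7.096e-01, -2.438e-01,  6.000e-04]), 0.35)]
lens [(array([0.2985, 0.29  , 0.0118]), 0.72), (array([ 0.1628, -0.2924,  0.0125]), 0.69)]
drawer_pull []
cabinet_front [(array([ 0.6201,  0.2885, -0.0026]), 0.71), (array([ 0.4488, -0.3589,  0.0045]), 0.54)]
```

View pics/d4.png

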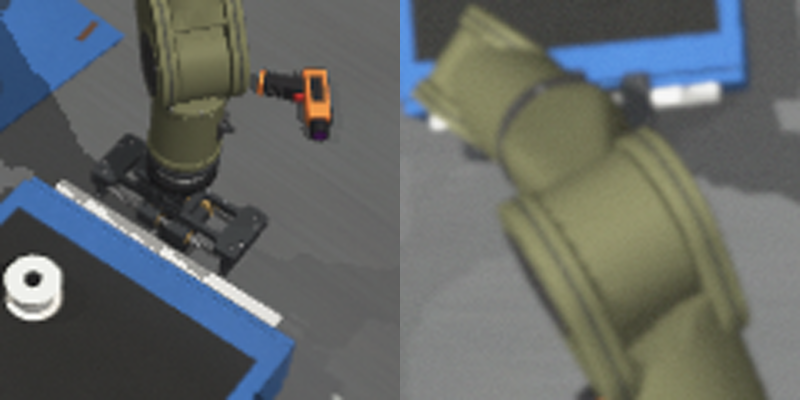

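The catch was passed (peak about 10 N, then it dropped). I'll press lightly to confirm the stop.

carry_out([
  [-0.001, 0, 0, 0, 0, 0],
  [-0.002, 0, 0, 0, 0, 0],
  [-0.003, 0, 0, 0, 0, 0],
  [-0.003, 0, 0, 0, 0, 0],
])

```text
clock: 30.5
tool_pos: [0.5796, 0.2819, 0.0594]
eef_rot: [-0.042, 0.999, -0.001, -0.002]
contact_force: [-5.5, -1.0, 5.0]
opening: 0.005
```

carry_out([
  [-0.001, 0, 0, 0, 0, 0],
  [-0.002, 0, 0, 0, 0, 0],
  [-0.002, 0, 0, 0, 0, 0],
])

```text
clock: 30.8
tool_pos: [0.5796, 0.2819, 0.0595]
eef_rot: [-0.043, 0.999, -0.001, -0.004]
contact_force: [-10.6, -1.3, 7.8]
opening: 0.003
```

It's at the hard stop: no movement at 10 N. Retreating.

carry_out([
  [0.006, 0, 0, 0, 0, 0],
  [0.02, 0, 0, 0, 0, 0],
  [0.04, 0, 0, 0, 0, 0],
  [0.06, 0, 0, 0, 0, 0],
  [0.075, 0, -0.01, 0, 0, 0],
  [0.085, 0, -0.04, 0, 0, 0],
  [0.09, 0, -0.08, 0, 0, 0],
  [0.09, 0, -0.12, 0, 0, 0],
  [0.09, 0, -0.16, 0, 0, 0],
  [0.09, 0, -0.18, 0, 0, 0],
  [0.09, 0, -0.18, 0, 0, 0],
  [0.09, 0, -0.18, 0, 0, 0],
])

```text
clock: 32.0
tool_pos: [0.4947, 0.2744, 0.2395]
eef_rot: [-0.042, 0.999, 0.0, 0.0]
contact_force: [-0.5, 0.0, -0.1]
opening: 0.009
```

```bash
python3 dv.py pics/d5.png
python3 - <<'E'
from h import *
s=r.snapshot("scene");cv2.imwrite("pics/end.png",cv2.resize(s["img"],(800,600),interpolation=cv2.INTER_CUBIC))
for l in ["ring","spare_ring","flux_tin","offcut","drawer_pull"]: print(l,[(np.round(d["xyz"],4),round(d["p"],2)) for d in r.spot_point(s,l)][:2])
E
```

```text
32.0 [0.49465811 0.274399   0.23945514] [-0.52205314  0.02998998 -0.08562892] F along -0.5178189767383482 q [-0.3   0.64 -0.49  1.74  0.38  0.86  0.7 ]
u in tool [-1.    -0.001  0.001] along 0.08746849376347733
lens [(array([ 0.1664, -0.2901,  0.0144]), 0.64), (array([0.3003, 0.2919, 0.0121]), 0.43)]
drawer_pull [(array([0.5891, 0.276 , 0.0762]), 0.81), (array([ 0.7084, -0.2427,  0.0044]), 0.18)]
cabinet_front [(array([0.5124, 0.6236, 0.0029]), 0.48)]
lens [(array([ 0.1606, -0.2937,  0.0126]), 0.85)]
drawer_pull [(array([0.5879, 0.2843, 0.0796]), 0.61)]
cabinet_front [(array([ 0.619 ,  0.2868, -0.006 ]), 0.82), (array([ 0.4456, -0.1878,  0.0022]), 0.48)]
ring [(array([ 0.4486, -0.3673,  0.0054]), 0.79)]
spare_ring [(array([ 0.6781, -0.4163,  0.0047]), 0.52)]
flux_tin [(array([ 0.7099, -0.2437,  0.0048]), 0.51)]
offcut [(array([ 0.4426, -0.1916,  0.0027]), 0.37), (array([ 0.7099, -0.2416,  0.0072]), 0.21)]
drawer_pull [(array([0.5883, 0.2807, 0.0787]), 0.84), (array([0.7436, 0.2272, 0.091 ]), 0.45)]
```

View pics/end.png

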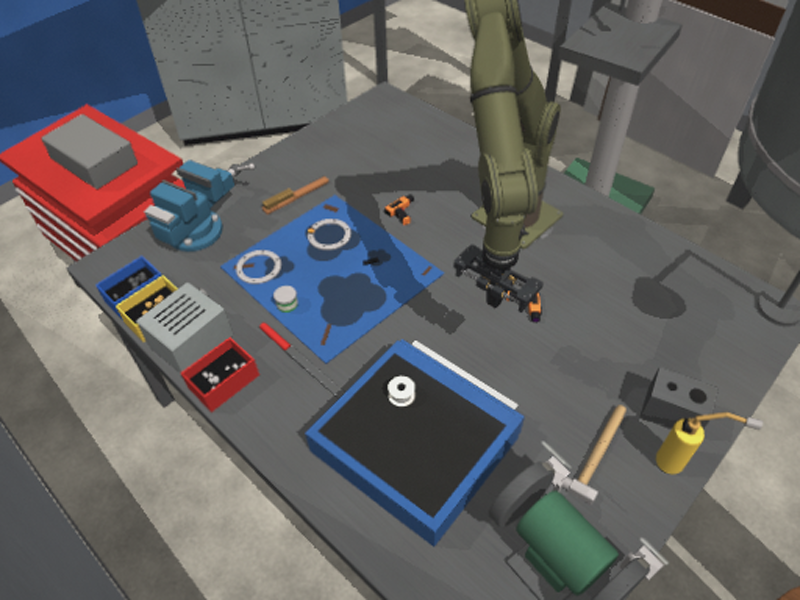

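View pics/d5.png

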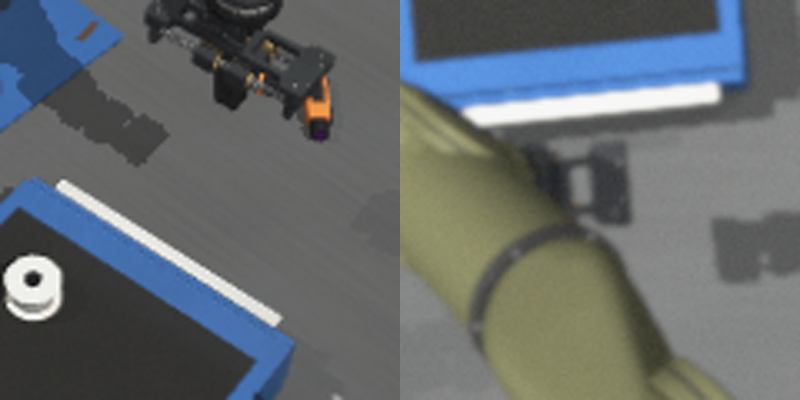

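The drawer is shut with its lip flush along the cabinet front, from (415,345) to (515,405). The arm is clear of everything and the bystanders are in place, so I'm handing the job in.

```bash
python3 -c "
from h import *
print(r.finish_job())"
```

```text
the job is handed in; nothing more can be done
None
```

I checked the seam with the large orange thermometer, laid the thermometer on its side in the drawer's wide bay and pushed the drawer home. I then handed the job in at about 32 s of the 67 s allowed; no verdict was reported.

- **Aim:** the lens was held about 103 mm from the bead, pointing down at 54°, for about 3.5 s without measurable movement. My model put the beam about 1 mm from the bead's middle. The seam and lens positions the networks reported scattered by about 4 mm, but the overlays on both camera pictures agreed with the model.
- **Placing:** I lowered the thermometer until the force showed contact with the bay floor (about 3.5 N), released it, and saw it lying flat inside the bay walls. Once the drawer was shut it could no longer be seen, so its final position inside was not checked.
- **Drawer:** the push peaked at about 10 N at the catch, then the drawer moved about 10 mm further. A light press of about 10 N did not move it, so it is at the hard stop. It stayed shut after the arm backed away.
- **Bystanders:** the rings, tin and offcut measured within about 5 mm of where they were at the start. The brush, hammer, file and spool were only looked at in the last picture, and appeared unmoved.

No checks failed.

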